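# Put a leather pattern back on its peg

## Task

Take the tall pattern with the eye out of the slotted block and hang it by its eye on the empty peg of the rack, then push it back along the peg until it rests against the peg's flange at the crossbar. Let it hang there freely and at rest, and leave the other patterns and the things on the table where they are.

Things in the scene. Friction and masses are not known exactly. Their poses are not given: they have to be found in the camera images.
- pattern: The pattern to hang: loose bottle-shaped plywood plate, 8 mm thick, 150 mm tall, about 80 g, upright in one of the block's slots, leaning up to 0.09 rad. Origin: centre of its bottom edge; z up, x through the thickness, y across the width. Round lobe 76 mm wide up to 80 mm, neck 56 mm wide from 74 to 126, top tab 44 mm wide from 126 to 150 (grip it here across the thickness). Faces alike.
- pattern_eye (a point): Centre of the pattern's eye, a round through-hole of 26 mm diameter, 100 mm above its bottom edge and 50 mm below its top edge, mid-thickness.
- block: Fixed wooden block 130 x 100 mm, 42 mm high, origin under its centre on the table. Two slots, 10.5 mm wide and 30 mm deep, run along its y, at x = -38 mm and +38 mm, floors 12 mm above the table. The pattern is in one (plate faces along the block's x), the plain pattern in the other. Lift straight up by 35 mm or more to clear the slot.
- plain: Loose round plywood pattern without eye, 80 mm wide, 84 mm tall, 8 mm thick, in the block's other slot. Stays. Origin: centre of its bottom edge, z up.
- rack: Fixed dark wooden rack. Origin on the table under the middle of the crossbar's front face; its -x is the way the pegs point, roughly towards the robot. Crossbar 380 mm wide, 190 to 240 mm above the table, 20 mm thick, on an end post each side; foot 18 mm high reaching 50 mm ahead of it. Three alike level pegs, 115 mm apart, 215 mm above the table; two carry patterns, one is empty.
- peg: The empty peg: steel rod of 8 mm diameter, level, along its own -x; origin on its axis at the crossbar's face. Flange 30 mm wide, 4 mm thick at the crossbar; 12 mm ball at the free end, 105 mm from the crossbar. A hanging eye's centre lies 9 mm below the axis; fully back, the plate's middle is 8 mm from the crossbar. A hung plate slides with light friction.
- peg_tip (a point): Centre of the ball at the free end of the empty peg, 105 mm from the crossbar.
- hung_b: Loose rectangular pattern 64 mm wide, 110 mm tall, 8 mm thick, hanging by its eye on another peg. Stays. Origin: centre of its bottom edge.
- hung_b_eye (a point): Eye centre of that rectangular pattern.
- hung_c: Loose pattern with a round lobe, 72 mm wide, 113 mm tall, 8 mm thick, hanging by its eye on another peg. Stays. Origin: centre of its bottom edge.
- hung_c_eye (a point): Eye centre of that round-lobed pattern.
- jar: Bystander: clear jar with white cap, 68 mm across, 55 mm high. Origin under its centre.
- tin: Bystander: tin 60 mm across, 50 mm high. Origin under its centre.
- mallet: Bystander: wooden mallet lying down; head 48 mm thick, 100 mm long; handle 150 mm. Origin on the table under its head.
- awl: Bystander: awl lying down, 140 mm long. Origin under its middle.
- burnisher: Bystander: small turned wooden burnisher standing up, 38 mm across, 90 mm high. Origin under its centre.
Not all that is in view belongs to the job. Leave any yellow look-alike of the pattern alone.

How it is judged:
By the outcome, as a careful person would: the job done as asked, in the order asked, and still so for the second after the job is handed in, with the robot touching nothing.
It also fails if it takes over 56 s, if anything falls off the work surface, if the arm or the gripper's body presses on something with over 40 N, if the wrist force passes 120 N, or if a joint passes its speed limit or range.

## Robot

A 6-joint arm with a two-finger parallel gripper is mounted at the origin on the work surface. World frame = base frame: x ahead of the robot, y to its left, z up, the work surface at z = 0. Lengths are in mm, angles in rad, forces in N, time in s.
With the tool pointing down it reaches from about 375 to 750 mm from the base axis. Payload 9 kg.
Tool frame: the origin (TCP) lies on the centre line of the jaws, within the pads' length; the fingertips stand 8 mm ahead of it and the grasp point (between the pads) lies 11 mm behind it (bot.tip_reach is the distance from the TCP to the fingertips, in mm); z points along the fingers, y is the direction in which the jaws open and shut (so a half turn about z gives the same grasp; the last joint's range is limited). The gripper opens to 85 mm and grips with 20 to 120 N. Pads are 22 mm wide; open, the fingers measure 114 mm over their backs; the gripper's body (76 mm by 85 mm) begins 54 mm behind the grasp point. The pads swing forward as they close: fully open they stand 13 mm farther back than shut.
Start: joints at [-1.5, 0.104, 0.097, 1.564, 0, 1.353], TCP at [170.891, -575.184, 203.131] pointing down, gripper open.
Joint ranges: [-2.99, 2.99], [-0.84, 1.86], [-1.1, 1.16], [-1.84, 2.11], [-1.51, 1.56], [-3.14, 3.14]. Speed limits (rad/s): [2.22, 2.22, 2.57, 3.14, 3.14, 3.14].

## Interface

Orientations are given as a unit quaternion [x, y, z, w].
In Python, from plant import bot, eyes, ticket gives the robot as it stands. The module is installed in compiled form; this text tells all that it offers.
- The arm moves only by the tool apply_moves, never from a script. Its argument "steps" is a list of rows, each a list of 6 numbers: the shift along the tool's x, y, z each as a share of 0.2 m, from -1 to 1, then the turn, a rotation vector about the tool's x, y, z each as a share of 180 degrees, from -1 to 1. A call has 1 to 8 rows; each row is the pose to reach, as a shift and turn from the pose commanded when the call began, along the tool's axes at that moment, turning the shorter way round; what a row does not reach only later rows make up. A row lasts 1/10 s, in which the tool goes at most 50 mm and 8.59 degrees, less where a joint would pass 70% of its speed; a pose out of reach is approached as far as the arm can. A call with a number of a shift or a turn outside -1 to 1 is refused whole. A call with a gripper value outside its range is refused whole. "hand" is the finger opening in mm, from 0 to 85.4, set as the call begins (left out, the last holds). The fingers move at their own pace and stop on an object; "grip_force" is the grip in N (left out, the last holds). Time passes only in rows, so rows that repeat a pose let the fingers close. It gives the time, the measured TCP pose, the force and the opening at its end, in the units of the state.
- bot.read_state(): the state, without advancing time (a new reading comes with each control period).
- eyes.get_image(name): name is "scene" or "top" or "wrist"; returns a dict with "frame" (400x640x3 uint8, red, green, blue), "fx", "fy", "cx", "cy" (pixels), "k1" (the pictures are not rectified: a ray, as slopes to the right and down, at radius r is drawn at 1 + k1 r^2 times it, then the intrinsics apply), "world_from_camera" (4x4, takes a point from camera to world coordinates); the wrist camera has in their place "tool_from_camera" (4x4, takes a point from camera to tool coordinates, whose origin is the TCP and whose axes are the flange's). Camera axes: x right, y down, z forward; pixel columns grow to the right and rows downward; lengths in mm; the calibration is good to about 2 mm. A picture is of the moment at which its call begins: read the wrist's pose just before it. There is no depth.
- ticket.hand_in(): hands the job in, once; it reports no verdict.
The state is a dict: "t": time; "q": joint angles; "dq": joint speeds; "tau": joint torques, N m; "position": TCP position; "tool_rot": TCP orientation; "ft_force": force on the tool from outside, world axes, zero at the start; "torque": the same for the moment, N m; "width": opening from 0.0 (shut) to 1.0 (fully open).
Only numpy, scipy, OpenCV 4.12 (cv2) and the standard library are available. Lean on these libraries where they do the work, as an engineer would, in place of code of your own. Each camera call takes 0.05 s, during which the arm holds its last target. There are 200 camera calls.

## Working session

There is one attempt and no reset: what is moved stays moved. The work goes in short steps, Python scripts to look and compute and a tool call to move; the robot and the scene stay as the last step left them, time stands still between calls to the robot, and variables do not carry over. Pictures are saved under pics/ and viewed, about 8 in all and at most 12, crops included, and the job is handed in when it is done.

Besides the shell and the picture viewer there is one more tool, called after "Emit:" by a JSON object that holds its "op" and its "data", one argument or row to a line. apply_moves: Moves the arm, as the interface text tells. Its arguments: {"type":"object","properties":{"steps":{"type":"array"},"hand":{"type":"number"},"grip_force":{"type":"number"}},"required":["steps"]}

```bash
mkdir -p pics
cat > h.py <<'E'
import numpy as np, cv2
from plant import bot, eyes, ticket
from scipy.spatial.transform import Rotation as R
def grab(n):
    s=bot.read_state(); d=eyes.get_image(n)
    if n=='wrist':
        T=np.eye(4);T[:3,:3]=R.from_quat(s['tool_rot']).as_matrix();T[:3,3]=s['position']
        d['W']=T@np.array(d['tool_from_camera'])
    else: d['W']=np.array(d['world_from_camera'])
    return d
def save(d,f): cv2.imwrite('pics/'+f,d['frame'][:,:,::-1])
def ray(d,u,v):
    x,y=(u-d['cx'])/d['fx'],(v-d['cy'])/d['fy']; a,b=x,y
    for _ in range(20):
        k=1+d['k1']*(a*a+b*b); a,b=x/k,y/k
    r=d['W'][:3,:3]@[a,b,1]; return d['W'][:3,3],r/np.linalg.norm(r)
def onz(d,u,v,z): o,r=ray(d,u,v); return o+r*(z-o[2])/r[2]
def tri(l):
    A=0;b=0
    for d,u,v in l:
        o,r=ray(d,u,v);P=np.eye(3)-np.outer(r,r);A=A+P;b=b+P@o
    p=np.linalg.solve(A,b); return p,[round(float(np.linalg.norm(np.cross(p-ray(d,u,v)[0],ray(d,u,v)[1]))),1) for d,u,v in l]
def proj(d,p):
    c=np.linalg.inv(d['W'])@np.append(p,1);a,b=c[:2]/c[2];k=1+d['k1']*(a*a+b*b)
    return np.array([d['cx']+d['fx']*a*k,d['cy']+d['fy']*b*k])
E
python3 - <<'E'
from h import *
import pickle
o={}
for n in('scene','top','wrist'):
    o[n]=grab(n);save(o[n],n+'0.png');print(n,o[n]['fx'],o[n]['k1'],o[n]['W'].round(2).tolist())
    if n=='wrist':print(np.array(o[n]['tool_from_camera']).round(2).tolist())
pickle.dump(o,open('o0.pkl','wb'));print(bot.read_state())
E
```

```text
scene 492.1803817839807 0.033305372174426875 [[0.14, 0.62, -0.77, 1451.23], [0.99, -0.07, 0.12, -201.66], [0.02, -0.78, -0.63, 888.48], [0.0, 0.0, 0.0, 1.0]]
top 415.96016289154284 -0.03409884783007063 [[0.02, -0.98, 0.21, 354.81], [-1.0, -0.02, 0.0, -69.72], [0.0, -0.21, -0.98, 1163.65], [0.0, 0.0, 0.0, 1.0]]
wrist 277.95234333828506 -0.026182862610702805 [[0.28, -0.93, -0.25, 234.96], [-0.96, -0.28, -0.07, -556.18], [-0.0, 0.26, -0.97, 373.3], [0.0, 0.0, 0.0, 1.0]]
[[0.0, -0.97, -0.26, 66.78], [1.0, 0.0, -0.0, 0.19], [0.0, -0.26, 0.97, -170.87], [0.0, 0.0, 0.0, 1.0]]
{'t': 0.15, 'q': array([-1.49966704e+00,  1.04565366e-01,  9.66742289e-02,  1.56388395e+00,
        3.20971862e-06,  1.35314779e+00]), 'dq': array([-0.00150874, -0.00088468,  0.00069788,  0.00061782, -0.00074972,
        0.00051064]), 'tau': array([ 3.26699803e-03, -5.57356739e+01,  5.04006672e+01,  1.25580232e-02,
       -2.06326195e-04, -9.48165173e-07]), 'position': array([ 170.88911626, -574.87444856,  202.51355285]), 'tool_rot': array([ 9.89593901e-01,  1.43887708e-01,  3.74204049e-05, -4.87951468e-04]), 'ft_force': array([ 0.03867306, -0.02898328, -0.24208722]), 'torque': array([-0.01939049, -0.02350892,  0.03646455]), 'width': 0.998292119494235}
```

View pics/scene0.png

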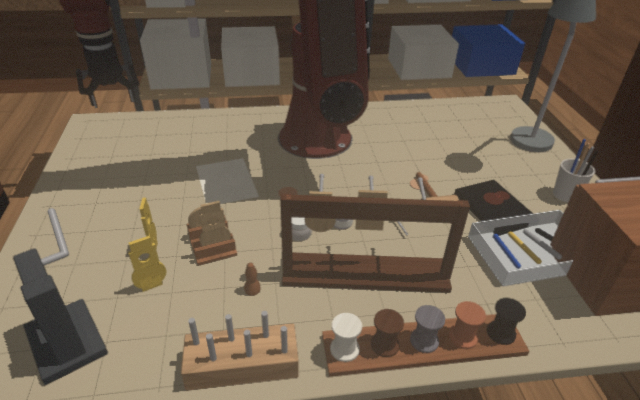

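View pics/top0.png

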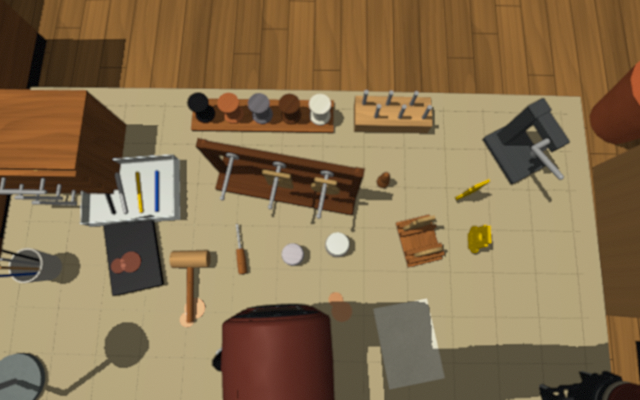

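The scene view shows the rack at (375,240), the block at (210,235), and yellow look-alikes at (147,235). The top view shows the block at (420,240), the yellow pieces at (473,190) and (480,238), and pegs at about (230,175), (277,185) and (323,195), with the left one looking empty.

Candidates for the pattern are the two plates in the block (top (416,223) and (428,255)), the yellow pieces, and the hung plates. I'll check with one close crop.

Run:
```python
import pickle,cv2,numpy as np
o=pickle.load(open('o0.pkl','rb'))
def c(n,x,y,w,h): return cv2.resize(o[n]['frame'][y:y+h,x:x+w,::-1],(400,300),interpolation=cv2.INTER_CUBIC)
im=np.vstack([np.hstack([c('scene',170,190,100,75),c('top',380,200,100,75)]),np.hstack([c('scene',270,160,200,150),c('top',190,125,200,150)])])
cv2.imwrite('pics/crop1.png',np.clip(im*1.5,0,255).astype(np.uint8))
```

```text
(no output)
```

View pics/crop1.png

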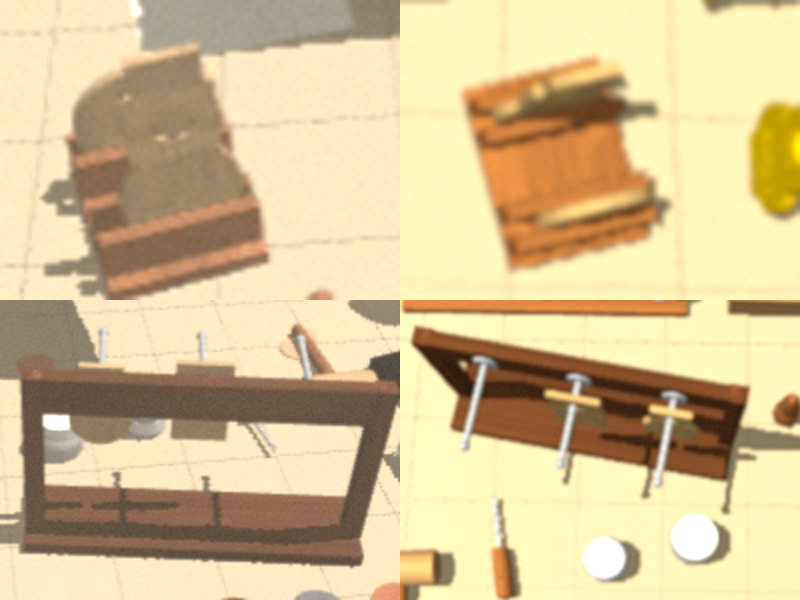

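The front plate in the scene crop (tab edge at full-image (210,204), eye glint at (211,224)) is the tall pattern. In the top view it is the upper plate of the block, at (420,222). The round plate behind it, in the slot nearer the robot, is the plain one. The empty peg is the +y one: top tip (222,199), flange (231,156), scene tip about (420,174).

Run:
```python
from h import *
import pickle
o=pickle.load(open('o0.pkl','rb'));T=o['top'];S=o['scene']
print('tip',tri([(T,222,199),(S,420,174)]), onz(T,222,199,215),'fl',onz(T,231,157,215))
print('pegs',[onz(T,*p,215).round(0) for p in [(278,165),(327,172),(271,206),(320,216)]])
print('tabR',tri([(T,435,217),(S,200,206)]),onz(T,435,217,160))
print('block',[onz(T,*p,42).round(0) for p in [(396,223),(429,215),(443,258),(408,267)]])
print(proj(T,[0,0,0]))
```

```text
tip (array([556.59072008, 168.80663829, 228.00188586]), [1.2, 1.2]) [559.10799004 170.93847834 215.        ] fl [662.18871288 156.59613396 215.        ]
pegs [array([644.,  43., 215.]), array([629., -73., 215.]), array([545.,  55., 215.]), array([523., -59., 215.])]
tabR (array([ 535.7365088 , -341.21100379,  160.62013445]), [0.5, 0.5]) [ 535.85198685 -340.82719776  160.        ]
block [array([ 538., -265.,   42.]), array([ 562., -356.,   42.]), array([ 445., -390.,   42.]), array([ 420., -295.,   42.])]
[293.63272821 428.96764656]
```

```bash
cat >> h.py <<'E'
def mv(p,yaw):  # shares for tool-down pose at p with tool-x heading yaw
    s=bot.read_state();A=R.from_quat(s['tool_rot']);B=R.from_euler('z',yaw)*R.from_euler('x',np.pi)
    print(s['position'].round(1),np.round(A.inv().apply(np.array(p)-s['position'])/200,4),np.round((A.inv()*B).as_rotvec()/np.pi,4),'F',s['ft_force'].round(1),'w',round(s['width'],3),'t',s['t'])
E
python3 -c "
from h import *
mv([530,-320,262],1.83)"
```

```text
[ 170.9 -574.9  202.5] [ 2.0842 -0.7105 -0.2963] [-2.000e-04 -3.000e-04 -4.906e-01] F [ 0.  -0.  -0.2] w 0.998 t 0.15
```

Emit:
{"op": "apply_moves", "data": {
  "steps": [
    [1, -0.355, -0.3, 0, 0, -0.25],
    [1, -0.355, -0.3, 0, 0, -0.25],
    [1, -0.355, -0.3, 0, 0, -0.25],
    [1, -0.355, -0.3, 0, 0, -0.25],
    [1, -0.355, -0.3, 0, 0, -0.25],
    [1, -0.355, -0.3, 0, 0, -0.25],
    [1, -0.355, -0.3, 0, 0, -0.25]
  ]
}}

```text
t: 0.85
position: [343.0, -449.7, 263.1]
tool_rot: [0.859, 0.512, -0.0, 0.0]
ft_force: [0.1, -1.2, 0.3]
width: 0.999
```

```bash
python3 -c "
from h import *
mv([530,-320,262],1.83)"
```

```text
[ 343.  -449.7  263.1] [1.0144 0.5149 0.0056] [-0.0e+00  1.0e-04 -2.4e-01] F [ 0.1 -1.2  0.3] w 0.999 t 0.85
```

Emit:
{"op": "apply_moves", "data": {
  "steps": [
    [1, 0.515, 0, 0, 0, -0.24],
    [1, 0.515, 0, 0, 0, -0.24],
    [1, 0.515, 0, 0, 0, -0.24],
    [1, 0.515, 0, 0, 0, -0.24],
    [1, 0.515, 0, 0, 0, -0.24],
    [1, 0.515, 0, 0, 0, -0.24],
    [1, 0.515, 0, 0, 0, -0.24],
    [1, 0.515, 0, 0, 0, -0.24]
  ]
}}

```text
t: 1.65
position: [527.3, -324.3, 262.9]
tool_rot: [0.612, 0.791, -0.0, -0.0]
ft_force: [-0.5, -1.1, -1.0]
width: 1.005
```

Run:
```python
from h import *
import pickle
mv([530,-320,262],1.83)
d=grab('wrist');pickle.dump(d,open('w1.pkl','wb'));d['frame']=np.clip(d['frame']*1.4,0,255).astype(np.uint8);save(d,'w1.png')
for p in [(536,-341,162),(530,-320,162),(524,-299,162)]:print(proj(d,np.array(p)))
```

```text
[ 527.3 -324.3  262.9] [0.0173 0.0182 0.0043] [-0.0002 -0.0001 -0.0018] F [-0.5 -1.1 -1. ] w 1.005 t 1.65
[329.46329985 209.20781485]
[328.98653543 188.37677942]
[328.48938083 166.69079839]
```

View pics/w1.png

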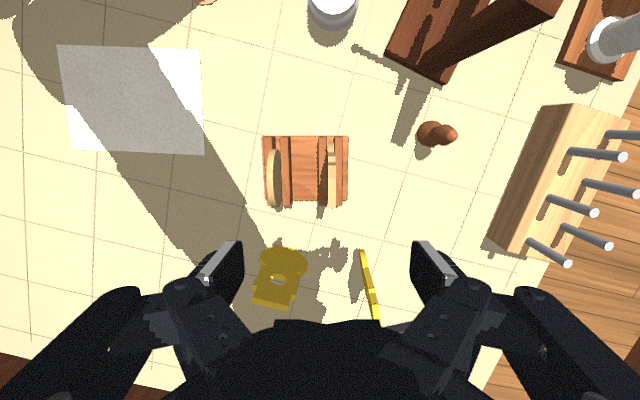

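The wrist view shows the block at (306,170) with the tall plate edge-on at about (331,140–208), where I predicted it. The plain plate is at (273,177), and the yellow look-alikes are outside the block. I'll zoom in on the block.

Run:
```python
import pickle,cv2,numpy as np
d=pickle.load(open('w1.pkl','rb'))
cv2.imwrite('pics/w1c.png',cv2.resize(d['frame'][125:218,250:370,::-1],(720,558),interpolation=cv2.INTER_CUBIC))
```

```text
(no output)
```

View pics/w1c.png

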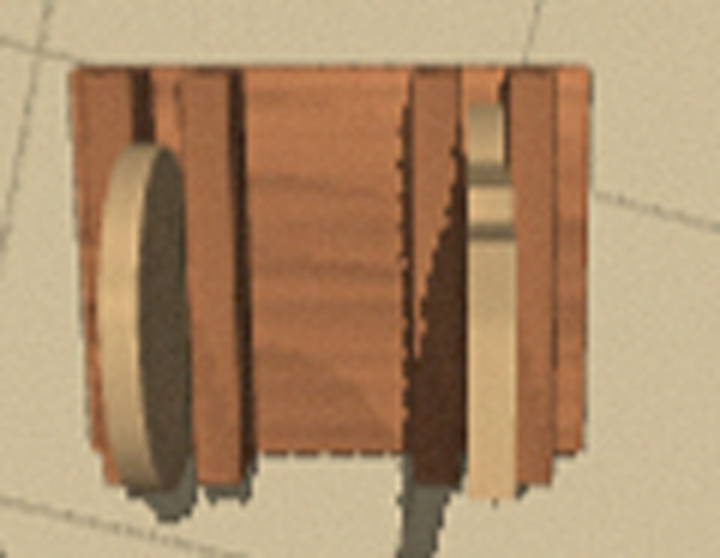

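Run:
```python
from h import *
import pickle
d=pickle.load(open('w1.pkl','rb'))
c=lambda x,y:(250+x/6,125+y/6)
a=onz(d,*c(493,240),162);b=onz(d,*c(492.5,497),162);print('tab',a,b,(a+b)/2,np.arctan2(*(a-b)[[1,0]])-np.pi/2)
l=onz(d,*c(485,105),52);print('lobe side',l)
q=[onz(d,*c(*p),42) for p in[(75,68),(590,68),(100,485),(560,485)]]
e=onz(d,*c(130,68),42),onz(d,*c(512,70),42);v=e[1]-e[0];print('blk',[x.round(1) for x in q],np.arctan2(v[1],v[0]))
mv([*((a+b)/2)[:2],150],1.83)
```

```text
tab [ 527.0694025  -296.48268808  162.        ] [ 538.21762777 -338.9086428   162.        ] [ 532.64351513 -317.69566544  162.        ] 0.25695996345448924
lobe side [ 523.62357013 -282.0133096    52.        ]
blk [array([ 430.5, -298. ,   42. ]), array([ 545.1, -268.4,   42. ]), array([ 455.9, -394.7,   42. ]), array([ 565. , -366.4,   42. ])] 0.2476435394437925
[ 527.3 -324.4  263. ] [0.0256 0.0346 0.5648] [-0.0001 -0.     -0.0017] F [ 0.5  0.5 -0.3] w 1.001 t 1.7
```

Emit:
{"op": "apply_moves", "data": {
  "steps": [
    [0.0256, 0.0346, 0.1, 0, 0, -0.001],
    [0.0256, 0.0346, 0.3, 0, 0, -0.001],
    [0.0256, 0.0346, 0.45, 0, 0, -0.001],
    [0.0256, 0.0346, 0.55, 0, 0, -0.001],
    [0.0256, 0.0346, 0.605, 0, 0, -0.001],
    [0.0256, 0.0346, 0.605, 0, 0, -0.001],
    [0.0256, 0.0346, 0.605, 0, 0, -0.001]
  ],
  "hand": 40
}}

```text
t: 2.4
position: [533.6, -317.4, 143.3]
tool_rot: [0.61, 0.793, -0.0, 0.001]
ft_force: [0.3, -0.1, 0.3]
width: 0.47
```

Run:
```python
from h import *
mv([532.6,-317.7,142],1.83)
d=grab('wrist');im=cv2.resize(np.clip(d['frame'][150:350,190:470,::-1]*1.4,0,255).astype(np.uint8),(784,560),interpolation=cv2.INTER_CUBIC);cv2.imwrite('pics/w2.png',im)
```

```text
[ 533.6 -317.4  143.3] [ 0.     -0.0054  0.0066] [0.0002 0.0004 0.    ] F [ 0.3 -0.1  0.3] w 0.47 t 2.4
```

View pics/w2.png

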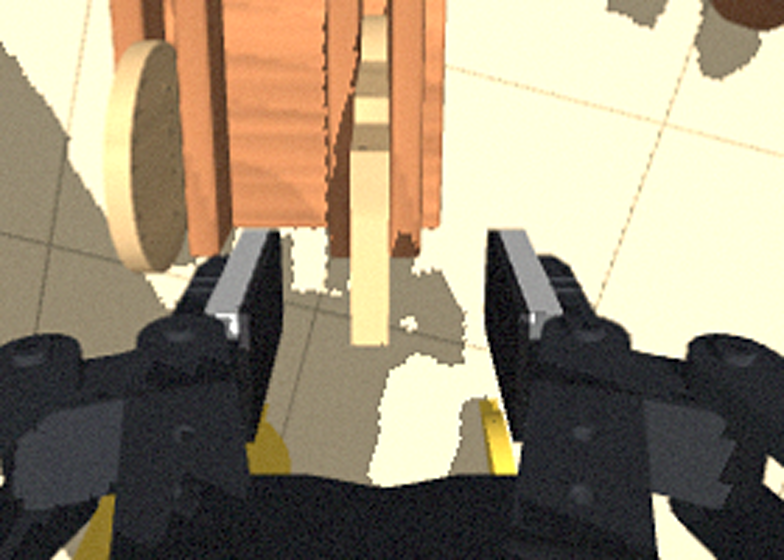

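The tab top edge is centred at crop x 369 between the open pads (gap 282–487, centre 384). The jaws therefore need about 3 mm along tool −y before closing.

Emit:
{"op": "apply_moves", "data": {
  "steps": [
    [0, -0.014, 0.005, 0, 0, 0],
    [0, -0.014, 0.005, 0, 0, 0],
    [0, -0.014, 0.005, 0, 0, 0]
  ],
  "hand": 24
}}

```text
t: 2.75
position: [531.0, -317.6, 141.7]
tool_rot: [0.609, 0.793, -0.0, 0.0]
ft_force: [-0.1, 0.7, 0.1]
width: 0.277
```

Run:
```python
from h import *
mv([532.6,-317.7,142],1.83)
d=grab('wrist');g=d['frame'].astype(int);print(d['cx'])
# yellowish bright tab vs dark pads along rows
for v in (238,246,254,262):
    r=g[v,270:390];print(v,''.join('#' if p.sum()<110 else 'w' if p[0]>105 and p[0]-p[2]>25 else '.' for p in r))
```

```text
[ 531.  -317.6  141.7] [-0.0024  0.0074 -0.0017] [0.0001 0.0002 0.0004] F [-0.1  0.7  0.1] w 0.277 t 2.75
326.59825298002835
238 .....wwwwwwwwwwwwwww...........####wwwww.........wwwwwwwwwwwwwww.wwwwwwwwwwwwww.####..........wwwwwwwwwwwwwwwwwwwwwwwwww
246 wwww.w.##########...........#######.ww....ww.w.w.wwwwwwwwwwwwwwww.wwwwwwwwwwwww#######............##########wwwwwwwwwwww
254 ...###########.............########wwwww...www...wwwwwwwwwwwwwww..w.ww.wwwww.w.#########............###########.wwwwwwww
262 #################...........########.......wwwww.wwwwwwwwwwwwwwwww.w.www.w.w.w.#######..#.......###################..www
```

The tab (319–334) is now centred in the gap (305–349), so I'll close.

Emit:
{"op": "apply_moves", "data": {
  "steps": [
    [0, 0, 0, 0, 0, 0],
    [0, 0, 0, 0, 0, 0],
    [0, 0, 0, 0, 0, 0],
    [0, 0, 0, 0, 0, 0],
    [0, 0, 0, 0, 0, 0],
    [0, 0, 0, 0, 0, 0]
  ],
  "hand": 0,
  "grip_force": 40
}}

```text
t: 3.4
position: [530.9, -317.4, 141.1]
tool_rot: [0.609, 0.793, -0.0, 0.0]
ft_force: [-0.0, -0.0, -0.5]
width: 0.001
```

Emit:
{"op": "apply_moves", "data": {
  "steps": [
    [0, 0, -0.05, 0, 0, 0],
    [0, 0, -0.15, 0, 0, 0],
    [0, 0, -0.3, 0, 0, 0],
    [0, 0, -0.5, 0, 0, 0],
    [0, 0, -0.7, 0, 0, 0],
    [0, 0, -0.9, 0, 0, 0],
    [0, 0, -1, 0, 0, 0],
    [0, 0, -1, 0, 0, 0]
  ]
}}

```text
t: 4.2
position: [531.6, -318.1, 345.7]
tool_rot: [0.609, 0.793, -0.0, 0.003]
ft_force: [0.0, 0.8, 0.0]
width: 0.001
```

Run:
```python
from h import *
mv([532.6,-317.7,142],1.83)
d=grab('scene');t=grab('top');c=lambda g,x,y:cv2.resize(np.clip(g['frame'][y:y+150,x:x+200,::-1]*1.4,0,255).astype(np.uint8),(400,300),interpolation=cv2.INTER_CUBIC)
cv2.imwrite('pics/s3.png',np.hstack([c(d,120,110),c(t,300,100)]))
```

```text
[ 531.6 -318.1  345.7] [0.006  0.0019 1.0184] [0.001  0.0017 0.0004] F [0.  0.8 0. ] w 0.001 t 4.2
```

View pics/s3.png

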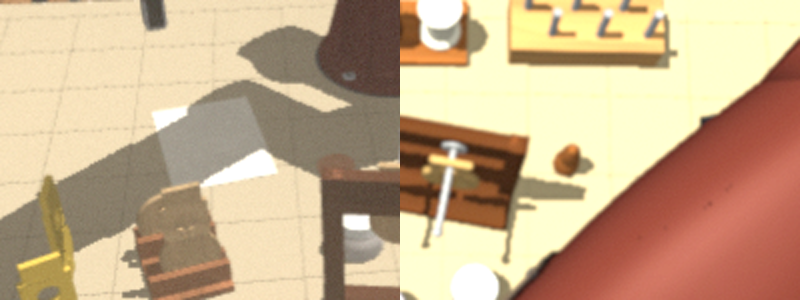

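The fingers shut to 0.001 and the pattern is still in the block (scene crop (185,225)), so the grasp missed. I'll check where the tool points project in the picture compared with what I saw.

Run:
```python
from h import *
d=grab('wrist');d2=dict(d);d2['W']=np.array(d['tool_from_camera'])
print('tip_reach',bot.tip_reach)
for z in (8,-11,-30): print(z,proj(d2,[0,0,z]),[proj(d2,[0,s*20,z]).round(0) for s in(-1,1)],[proj(d2,[s*11,0,z]).round(0) for s in(-1,1)])
# tab in tool frame at grasp pose
M=R.from_euler('z',1.825)*R.from_euler('x',np.pi)
for p in [(527,-296.5,162),(538,-339,162)]:
    q=M.inv().apply(np.array(p)-[531,-317.5,143]);print('tab tool',q.round(1),proj(d2,q))
save(d,'w3.png')
import pickle;pickle.dump(d,open('w3.pkl','wb'))
cv2.imwrite('pics/w3.png',np.clip(d['frame'][:,:,::-1]*1.4,0,255).astype(np.uint8))
```

```text
tip_reach 8.0
8 [324.80784465 223.62291734] [array([296., 224.]), array([354., 224.])] [array([325., 239.]), array([325., 208.])]
-11 [324.6428995  234.25820669] [array([292., 234.]), array([357., 234.])] [array([325., 251.]), array([325., 217.])]
-30 [324.43873999 247.43164798] [array([288., 247.]), array([361., 247.])] [array([324., 265.]), array([324., 229.])]
tab tool [ 21.3   1.4 -19. ] [326.97059763 204.68490481]
tab tool [-22.6   1.4 -19. ] [326.87115999 273.654861  ]
```

View pics/w3.png

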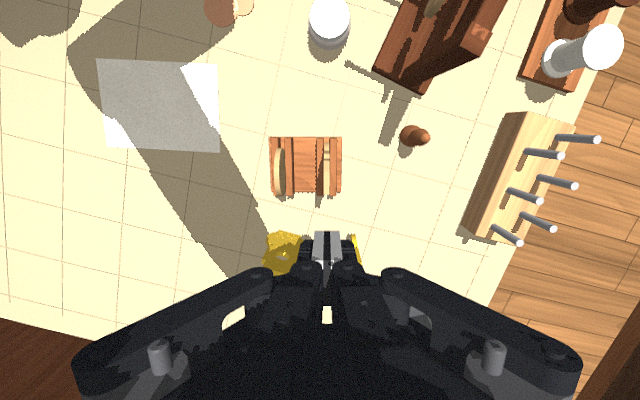

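Run:
```python
from h import *
d=grab('scene')
print(bot.read_state()['position'])
for z in (335,355,375,395): print(z,proj(d,np.array([531.6,-318.1,z])))
g=d['frame'][60:140,160:230].astype(int).sum(2)
for v in range(0,80,3): print(60+v,''.join('#' if x<130 else '.' for x in g[v]))
w=grab('wrist');f=w['frame'][225:285:3,300:355].astype(int)
for i,r in enumerate(f): print(225+3*i,''.join('#' if p.sum()<110 else 's' if p.max()-p.min()<15 else '.' for p in r))
```

```text
[ 530.6679426  -317.17871594  339.86549906]
335 [200.64262177 139.92050955]
355 [199.37072235 131.65600964]
375 [198.06452411 123.18274712]
395 [196.72255168 114.49218997]
60 .........##########################.###.#.#..##.......................
63 .........##############.#########.#.#####.##..##......................
66 ..........#####################.###.#####.............................
69 ............###.#.##.#######.##.#.##.#.....#..........................
72 ...................#..#.###.#..#.#....#...............................
75 ......................##.#....#.#.#....#..............................
78 ......................##.#.##.#....#..................................
81 ..........................##..........................................
84 ........................#................##...........................
87 ......................................................................
90 .............................#...........#............................
93 .........................#......#.....................................
96 .....................................
[... 1582 characters left out ...]
sssssssss######ssssssssssssssssss#####ss
252 ssssssssss##ssssssssssss######sssssssssssss##ss#sssssss
255 ###########sssssssssssss######sssssssssssss############
258 ###########sssssssssssss######sssssssssssss############
261 ###############sssssssssssssssssssssssss###############
264 ####################sssssssss##sss#####################
267 ##sssssssss###########ssssss##ss###########sssssssss###
270 ######s################ssss############################
273 #######################ssssssss########################
276 #######################sssssss#########################
279 ########################sssss##########################
282 ########################ssss###########################
```

The fingers miss because their visible tips sit about 30 mm behind the reported TCP. The wrist view (tip row 231, pad gap scale) and the scene view (tip row about 124, so z about 373 with the TCP near 345) agree on this. The fingers closed above the tab. I'll go down again about 36 mm lower, which clears everything under either reading of the geometry.

Emit:
{"op": "apply_moves", "data": {
  "steps": [
    [0, 0, 0, 0, 0, 0],
    [0, 0, 0.25, 0, 0, 0],
    [0, 0, 0.5, 0, 0, 0],
    [0, 0, 0.7, 0, 0, 0],
    [0, 0, 0.85, 0, 0, 0],
    [0, 0, 0.95, 0, 0, 0],
    [0, 0, 0.95, 0, 0, 0],
    [0, 0, 0.95, 0, 0, 0]
  ],
  "hand": 30
}}

```text
t: 5.25
position: [530.7, -317.2, 151.4]
tool_rot: [0.609, 0.793, -0.0, -0.0]
ft_force: [-0.2, -0.7, 0.0]
width: 0.352
```

Emit:
{"op": "apply_moves", "data": {
  "steps": [
    [0, 0, 0.05, 0, 0, 0],
    [0, 0, 0.12, 0, 0, 0],
    [0, 0, 0.18, 0, 0, 0],
    [0, 0, 0.22, 0, 0, 0],
    [0, 0, 0.22, 0, 0, 0],
    [0, 0, 0.22, 0, 0, 0]
  ]
}}

```text
t: 5.85
position: [530.8, -317.4, 107.0]
tool_rot: [0.609, 0.793, -0.0, -0.0]
ft_force: [0.2, 0.3, 0.5]
width: 0.354
```

Run:
```python
from h import *
mv([532.6,-317.7,106],1.83)
d=grab('wrist');s=grab('scene')
cv2.imwrite('pics/w4.png',np.hstack([cv2.resize(np.clip(g['frame'][y:y+h,x:x+w,::-1]*1.4,0,255).astype(np.uint8),(400,400),interpolation=cv2.INTER_CUBIC) for g,x,y,w,h in((d,230,170,200,200),(s,160,140,100,100))]))
```

```text
[ 530.8 -317.4  107. ] [-0.0039  0.0082  0.005 ] [-0.0001 -0.0001  0.0004] F [0.2 0.3 0.5] w 0.354 t 5.85
```

View pics/w4.png

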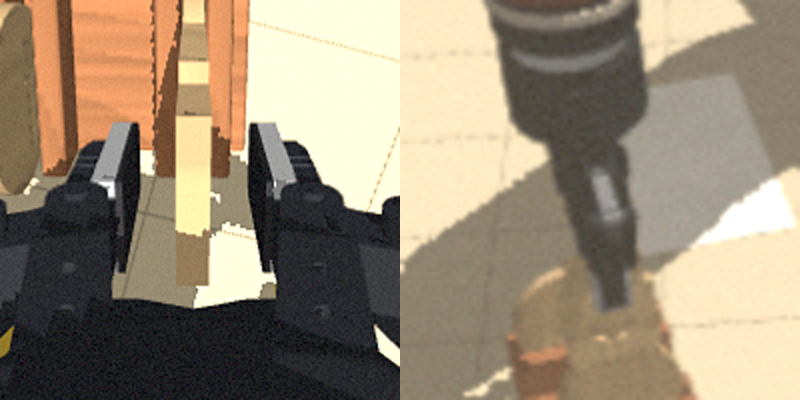

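Both views show the tab between the fingers (wrist crop: tab 177–212 in the gap 135–250; scene crop: fingertip at (612,308), just above the eye glint at (612,340)). I'll close now.

Emit:
{"op": "apply_moves", "data": {
  "steps": [
    [0, 0, 0, 0, 0, 0],
    [0, 0, 0, 0, 0, 0],
    [0, 0, 0, 0, 0, 0],
    [0, 0, 0, 0, 0, 0],
    [0, 0, 0, 0, 0, 0]
  ],
  "hand": 0,
  "grip_force": 50
}}

```text
t: 6.45
position: [531.3, -317.7, 107.8]
tool_rot: [0.609, 0.793, -0.0, 0.001]
ft_force: [-0.2, -0.7, 5.0]
width: 0.084
```

Width 0.084 is about 7–8 mm, so the plate is held. I'll lift straight up.

Emit:
{"op": "apply_moves", "data": {
  "steps": [
    [0, 0, -0.04, 0, 0, 0],
    [0, 0, -0.12, 0, 0, 0],
    [0, 0, -0.24, 0, 0, 0],
    [0, 0, -0.4, 0, 0, 0],
    [0, 0, -0.6, 0, 0, 0],
    [0, 0, -0.8, 0, 0, 0],
    [0, 0, -0.95, 0, 0, 0],
    [0, 0, -1, 0, 0, 0]
  ]
}}

```text
t: 7.25
position: [531.6, -317.9, 312.0]
tool_rot: [0.609, 0.793, -0.0, 0.003]
ft_force: [0.8, -1.5, -0.7]
width: 0.085
```

Emit:
{"op": "apply_moves", "data": {
  "steps": [
    [0, 0, -0.05, 0, 0, 0],
    [0, 0, -0.15, 0, 0, 0],
    [0, 0, -0.15, 0, 0, 0],
    [0, 0, -0.15, 0, 0, 0]
  ]
}}

```text
t: 7.65
position: [530.9, -317.4, 336.0]
tool_rot: [0.609, 0.793, 0.0, -0.0]
ft_force: [-0.1, 0.0, -0.8]
width: 0.082
```

Run:
```python
from h import *
import pickle
mv([450,100,340],1.436)
o={n:grab(n) for n in('scene','top','wrist')};pickle.dump(o,open('o5.pkl','wb'))
c=lambda g,x,y,w,h:cv2.resize(np.clip(g['frame'][y:y+h,x:x+w,::-1]*1.4,0,255).astype(np.uint8),(400,400),interpolation=cv2.INTER_CUBIC)
cv2.imwrite('pics/s5.png',np.hstack([c(o['scene'],140,60,200,200),c(o['wrist'],230,170,200,200)]))
```

```text
[ 530.9 -317.4  336. ] [ 2.1208  0.1466 -0.0184] [-0.0002 -0.0002  0.1258] F [-0.1  0.  -0.8] w 0.082 t 7.65
```

View pics/s5.png

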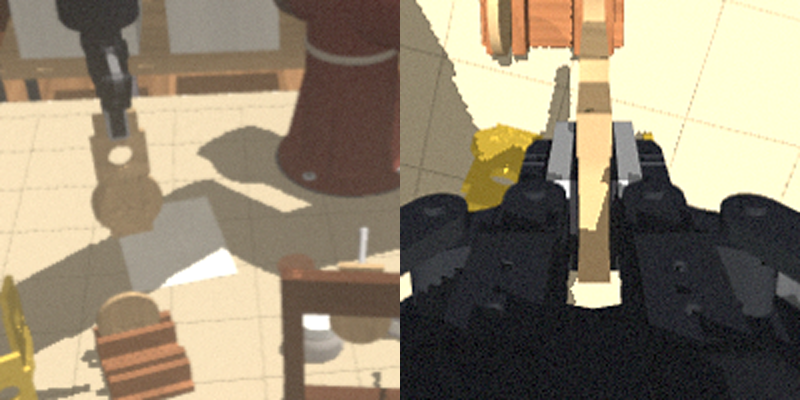

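The scene crop shows the pattern held, with its eye at (121,155), the plain pattern still in the block and nothing disturbed. I'll carry it toward the empty peg at a safe height, then measure the peg with numbers.

Emit:
{"op": "apply_moves", "data": {
  "steps": [
    [0.1, -0.015, 0, 0, 0, 0.01],
    [0.27, -0.04, 0, 0, 0, 0.02],
    [0.47, -0.07, 0, 0, 0, 0.04],
    [0.67, -0.1, 0, 0, 0, 0.06],
    [0.85, -0.13, 0, 0, 0, 0.06],
    [0.954, -0.146, 0, 0, 0, 0.06],
    [0.954, -0.146, 0, 0, 0, 0.06]
  ]
}}

```text
t: 8.5
position: [452.7, -138.3, 337.3]
tool_rot: [0.68, 0.733, 0.0, 0.0]
ft_force: [0.4, -1.3, -0.6]
width: 0.083
```

Run:
```python
from h import *
import pickle
o=pickle.load(open('o0.pkl','rb'));T=o['top'];S=o['scene'];o5=pickle.load(open('o5.pkl','rb'))
mv([475,60,340],1.436)
g=S['frame'].astype(int)
print('scene');[print(v,''.join('%4d'%x for x in g[v,408:432].sum(1))) for v in range(168,200,2)]
g=T['frame'].astype(int)
print('top');[print(v,''.join('%4d'%x for x in g[v,214:240].sum(1))) for v in range(148,206,3)]
e=o5['scene'];g=e['frame'][125:150,185:216].astype(int)
print('eye');[print(125+v,''.join('%4d'%x for x in g[v].sum(1))) for v in range(0,25,2)]
```

```text
[ 452.7 -138.3  337.3] [ 0.9806  0.1849 -0.0135] [0.0002 0.     0.0665] F [ 0.4 -1.3 -0.6] w 0.083 t 8.5
scene
168  470 467 466 471 472 467 462 473 454 431 453 462 462 465 468 468 460 468 462 467 469 467 470 468
170  468 465 463 467 465 464 468 471 462 445 437 440 463 467 456 459 465 467 461 465 462 473 460 463
172  465 473 462 459 461 457 457 448 408 354 342 344 393 444 462 466 467 461 459 468 467 466 464 462
174  462 466 465 466 468 465 455 396 275 233 260 286 309 347 405 444 452 461 464 463 467 460 462 466
176  460 463 459 467 461 453 420 354 228 213 229 264 298 309 324 367 430 451 452 457 462 464 468 468
178  459 472 468 462 459 418 307 266 242 240 295 388 433 439 363 314 341 399 438 451 456 462 464 468
180  463 468 464 447 450 445 444 376 274 265 271 342 423 432 369 287 290 319 356 394 432 451 450 451
182  455 430 426 445 442 453 441 437 383 280 259 312 396 452 405 268 273 284 310 343 396 454 457 456
184  457 419 392 432 453 443 448 445 434 370 278 279 357 430 410 274 247 256 267 267 338 408 449 463
186  467 459 407 360 400 434 447 446 442 435 377 276 313 410 436 356 229 238 247
[... 3791 characters left out ...]
464 449 386 299 254 274 263 270 274 265 267 285 404 462
141  476 434 291 257 243 259 256 257 252 257 302 354 410 427 429 424 416 370 299 287 287 278 287 281 280 273 277 276 292 365 449
143  473 458 318 263 259 262 263 266 251 264 260 264 257 269 271 283 279 335 326 302 295 294 279 288 291 282 286 286 298 346 438
145  479 467 377 294 267 261 270 261 261 268 266 262 260 272 283 290 284 289 296 294 294 286 289 286 280 283 284 286 290 314 430
147  480 475 430 303 271 264 269 276 277 275 271 264 274 273 283 282 291 277 278 290 275 278 284 285 268 266 274 263 275 376 443
149  479 478 464 344 273 262 261 275 259 261 265 265 277 276 270 276 268 267 269 268 270 263 271 266 248 262 269 274 264 286 322
```

Run:
```python
from h import *
import pickle
o=pickle.load(open('o0.pkl','rb'));T=o['top'];S=o['scene'];o5=pickle.load(open('o5.pkl','rb'))
print('tip',onz(T,222.2,197.8,215),tri([(T,222.2,197.8),(S,418,175)]),proj(S,[559,171,215]))
a,b=onz(T,230.7,160,215),onz(T,224,187,215);print(a,b,np.arctan2(*(a-b)[[1,0]]))
# eye: scene ray with vertical plane through TCP (531,-317.4), normal heading .255
p,r=ray(o5['scene'],199.5,137.3);n=np.array([np.cos(.255),np.sin(.255),0]);print('eye',p+r*(n@(np.array([531,-317.4,0])-p))/(n@r))
mv([514,177,340],1.436)
```

```text
tip [561.98918339 170.6689896  215.        ] (array([558.90280353, 166.04941361, 227.56530459]), [1.4, 1.4]) [419.8815016  179.15960073]
[654.68852028 156.81520352 215.        ] [588.07837125 168.23516236 215.        ] -0.16979396862948434
eye [ 531.57584887 -319.6090702   341.46805036]
[ 452.7 -138.3  337.3] [ 1.5495  0.4228 -0.0135] [0.0002 0.     0.0665] F [ 0.4 -1.3 -0.6] w 0.083 t 8.5
```

Emit:
{"op": "apply_moves", "data": {
  "steps": [
    [0.1, 0.018, 0, 0, 0, 0.01],
    [0.27, 0.05, 0, 0, 0, 0.03],
    [0.47, 0.09, 0, 0, 0, 0.05],
    [0.67, 0.125, 0, 0, 0, 0.066],
    [0.85, 0.16, 0, 0, 0, 0.066],
    [0.96, 0.185, 0, 0, 0, 0.066],
    [0.96, 0.185, 0, 0, 0, 0.066],
    [0.96, 0.185, 0, 0, 0, 0.066]
  ]
}}

```text
t: 9.3
position: [476.8, 53.4, 336.3]
tool_rot: [0.753, 0.658, -0.001, -0.0]
ft_force: [-0.3, 0.0, -0.5]
width: 0.083
```

```bash
python3 -c "
from h import *
mv([510,177,340],1.436)"
```

```text
[476.8  53.4 336.3] [ 0.6346  0.0816 -0.0189] [-0.0003  0.0001  0.0001] F [-0.3  0.  -0.5] w 0.083 t 9.3
```

Emit:
{"op": "apply_moves", "data": {
  "steps": [
    [0.1, 0.01, 0, 0, 0, 0],
    [0.25, 0.03, 0.05, 0, 0, 0],
    [0.4, 0.05, 0.15, 0, 0, 0],
    [0.55, 0.06, 0.3, 0, 0, 0],
    [0.635, 0.065, 0.45, 0, 0, 0],
    [0.635, 0.065, 0.5, 0, 0, 0],
    [0.635, 0.065, 0.5, 0, 0, 0],
    [0.635, 0.065, 0.5, 0, 0, 0]
  ]
}}

```text
t: 10.1
position: [507.1, 176.4, 238.1]
tool_rot: [0.754, 0.657, 0.0, 0.0]
ft_force: [0.9, -0.8, -0.7]
width: 0.082
```

Run:
```python
from h import *
import pickle
mv([505,177,210],1.436)
o={n:grab(n) for n in('scene','top','wrist')};pickle.dump(o,open('o6.pkl','wb'))
d=o['wrist']
for p in [(561,171,215),(588,168,215),(655,157,215)]:print(proj(d,np.array(p)))
c=lambda g,x,y,w,h,W:cv2.resize(np.clip(g['frame'][y:y+h,x:x+w,::-1]*1.4,0,255).astype(np.uint8),(W,450),interpolation=cv2.INTER_CUBIC)
cv2.imwrite('pics/w6.png',np.hstack([c(d,270,50,330,300,495),c(o['scene'],360,90,100,150,300)]))
```

```text
[507.1 176.4 238.1] [ 0.0018 -0.0111  0.1405] [ 0.0003  0.     -0.0007] F [ 0.9 -0.8 -0.7] w 0.082 t 10.1
[397.73954994 214.5589502 ]
[434.33959641 213.57744741]
[523.57614695 215.59327494]
```

View pics/w6.png

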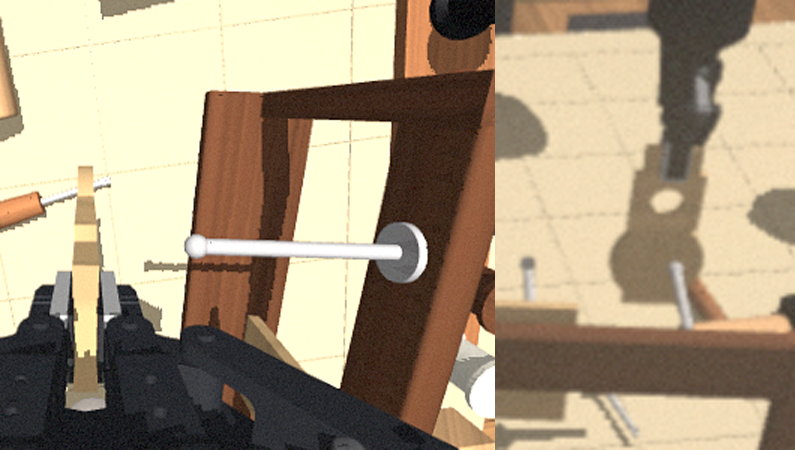

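The wrist crop shows the plate edge at x≈87, the peg ball at (196,246) and the peg meeting its flange at (402,252). The scene crop shows the ball at (677,266), right where the estimate projected it.

Run:
```python
from h import *
import pickle
o=pickle.load(open('o6.pkl','rb'));d=o['wrist'];S=o['scene'];T=o['top']
c=lambda x,y:(270+x/1.5,50+y/1.5)
b=onz(d,*c(196,246),215);f=onz(d,*c(402,252),215)
print('ball',b,'base',f,'len',np.linalg.norm(f-b),'yaw',np.arctan2(*(f-b)[[1,0]]))
print('tri',tri([(d,*c(196,246)),(S,420.7,178.7)]))
# pattern eye now in scene: plane through TCP
p,r=ray(S,360+(665-495)/3,90+200/3);n=np.array([np.cos(-.135),np.sin(-.135),0]);e=p+r*(n@(np.array([507.1,176.4,0])-p))/(n@r);print('eye',e,e-bot.read_state()['position'])
# tab ends in wrist: rows of tab top edge
q=c(87,265),c(87,408);P=[onz(d,*x,288) for x in q];print('tab',P,(P[0]+P[1])/2)
```

```text
ball [563.17905171 171.13399405 215.        ] base [666.19272853 153.49430736 215.        ] len 104.51304300184516 yaw -0.169591540607188
tri (array([562.18636399, 171.9327727 , 218.33419472]), [0.5, 0.5])
eye [506.83008653 174.41280186 243.32870484] [-0.68079309 -2.39318302  4.61367933]
tab [array([511.88304688, 196.12889822, 288.        ]), array([504.78988509, 144.05709151, 288.        ])] [508.33646599 170.09299487 288.        ]
```

```bash
python3 -c "
from h import *
mv([514.1,181.1,209.5],1.401)"
```

```text
[507.5 176.8 238.7] [0.0257 0.0294 0.1462] [ 0.0008 -0.0001  0.0106] F [-0.5  0.  -1. ] w 0.079 t 10.25
```

Emit:
{"op": "apply_moves", "data": {
  "steps": [
    [0.025, 0.025, 0.05, 0, 0, 0.011],
    [0.025, 0.025, 0.1, 0, 0, 0.011],
    [0.025, 0.025, 0.144, 0, 0, 0.011],
    [0.025, 0.025, 0.144, 0, 0, 0.011],
    [0.025, 0.025, 0.144, 0, 0, 0.011],
    [0.025, 0.025, 0.144, 0, 0, 0.011]
  ]
}}

```text
t: 10.85
position: [512.4, 181.9, 208.8]
tool_rot: [0.764, 0.645, 0.0, 0.0]
ft_force: [0.4, 0.1, -0.9]
width: 0.082
```

Run:
```python
from h import *
import pickle
mv([563.4+.9856*60,172.6-.1692*60,209.5],1.401)
o={n:grab(n) for n in('scene','wrist')};S=o['scene'];d=o['wrist'];s=bot.read_state()
c=S['frame'][120:185,390:440].astype(int)
# eye hole: bright pixels enclosed by darker plate
for v in range(0,65,2): print(120+v,''.join('w' if x>380 else 'o' if x>310 else '.' if x>190 else '#' for x in c[v].sum(1)))
print('proj eye exp',proj(S,s['position']+[-.2,-1.5,4.6]),'ball',proj(S,[563,171,215]))
```

```text
[512.4 181.9 208.8] [-0.0029  0.5593 -0.0033] [ 0.0002 -0.      0.    ] F [ 0.4  0.1 -0.9] w 0.082 t 10.85
120 wwwwwwwwwwwwwwwwwwwwwwwwwwo##################.owww
122 wwwwwwwwwwwwwwwwwwwwwwwwwwo#################.owwww
124 wwwwwwwwwwwwwwwwwwwwwwwwwwo###################.www
126 wwwwwwwwwwwwwwwwwwwwwwwwwwo###########....###..www
128 wwwwwwwwwwwwwwwwwwwwwwwwwwo##########....####.owww
130 wwwwwwwwwwwwwwwwwwwwwwwwww.##########.o...##.owwww
132 wwwwwwwwwwwwwwwwwwwwwwwwww.##########.oo..#.owwwww
134 wwwwwwwwwwwwwwwwwwwwwwwwww.#########..ooo.#.wwwwww
136 wwwwwwwwwwwwwwwwwwwwwwwwww.#########..ooo...wwwwww
138 wwwwwwwwwwwwwwwwwwwwwwwwwww.#######..........owwww
140 wwwwwwwwwwwwwwwwwwwwwwwwww.###########....##.owwww
142 wwwwwwwwwwwwwwwwwwwwwwwwww.#################.wwwww
144 wwwwwwwwwwwwwwwwwwwwwwwwwww..##############.wwwwww
146 wwwwwwwwwwwwwwwwwwwwwwwwwwo.##############.wwwwwww
148 wwwwwwwwwwwwwwwwwwwwwwwwwwo.############..wwwwwwww
150 wwwwwwwwwwwwwwwwwwwwwo........#########.owwwwwwwww
152 wwwwwwwwwwwwwwwwwwwwwo........#####.....owwwwwwwww
154 wwwwwwwwwwwwwwwwwwwww........######.....owwwwwwwww
156
[... 195 characters left out ...]
............owwwwwwww
164 wwwwwwwwwwwwwwwww..........oooo.........owwwwwwwww
166 wwwwwwwwwwwwwwwwo.......owwwwwwwwo......owwwwwwwww
168 wwwwwwwwwwwwwwwwo......wwwwwwwwww.......wwwwwwwwww
170 wwwwwwwwwwwwwwww.......owwwwwwwo.......owwwwwwwwww
172 wwwwwwwwwwwwwwww.......................owwwwwwwwww
174 wwwwwwwwwwwwwwwo......................owwwwwwwwwww
176 wwwwwwwwwwwwwwwo......................owwwwwwwwwww
178 wwwwwwwwwwwwww...............wwwo....owwwwwwwwwwww
180 wwwwwwwwwwww.................owwo.....wwwwwwwwwwww
182 wwwwwwwwwww...................www......owwwwwwwwww
184 wwwwwwwwww....................oww.......wwwwwwwwww
proj eye exp [417.93602645 168.1500718 ] ball [420.38152107 180.16203819]
```

The eye projects within 0.3 px of where I expected it, and the ball sits about 2 mm higher than assumed. I'll raise slightly and thread the eye on.

Emit:
{"op": "apply_moves", "data": {
  "steps": [
    [-0.002, 0, -0.013, 0, 0, 0],
    [-0.002, 0.08, -0.013, 0, 0, 0],
    [-0.002, 0.16, -0.013, 0, 0, 0],
    [-0.002, 0.22, -0.013, 0, 0, 0],
    [-0.002, 0.28, -0.013, 0, 0, 0],
    [-0.002, 0.34, -0.013, 0, 0, 0],
    [-0.002, 0.36, -0.013, 0, 0, 0],
    [-0.002, 0.36, -0.013, 0, 0, 0]
  ]
}}

```text
t: 11.75
position: [583.4, 169.3, 210.8]
tool_rot: [0.765, 0.644, -0.0, -0.0]
ft_force: [-0.6, -1.0, -0.4]
width: 0.081
```

Run:
```python
from h import *
mv([563.4+.9856*60,172.6-.1692*60,209.5],1.401)
d=grab('wrist');g=d['frame'].astype(int)
s=bot.read_state()
for a in(105,85,60,40,10): print(a,proj(d,np.array([666.19,153.5,215])+a*np.array([-.9856,.1692,0])).round(1))
print(proj(d,[*s['position'][:2],260]))
for v in range(195,245,2): print(v,''.join('w' if x>380 else 'o' if x>250 else '.' if x>120 else '#' for x in g[v,270:430].sum(1)))
```

```text
[583.4 169.3 210.8] [-0.0005  0.1989  0.0065] [-0.0001  0.0001 -0.0001] F [-0.6 -1.  -0.4] w 0.081 t 11.75
105 [292.6 233.2]
85 [323.8 233.2]
60 [362.7 233.2]
40 [393.7 233.1]
10 [440. 233.]
[323.4680305  265.14155958]
195 wwwwwwwwwwwwwwwwwwwwwwwwwwwwwwwwwwwwwwwwwwwwwwwwwwwowwwwowoowwwooooowwwwwwwwwwwww....oooooooooo...ooo.o..ooooooooooooo.oo...o.oo.......#.#.#.#.#..........owwwww
197 wwwwwwwwwwwwwwwwwwwwwwwwwwwwwwwwwwwwwwwwwwwwwwwwwwooooooooooooowoooowwwwwwwwwwwww...ooooooooo....oooooo...ooooooo.o.ooooooo.o..o#....#..##..#..###........wwwwww
199 wwwwwwwwwwwwwwwwwwwwwwwwwwwwwwwwwwwwwwwwwwwwwwwwwwwwwwwwwwwwwwwwooooowwwwwwwwwwww...ooooooooooo.o.oooo....oooo.o.ooooo.ooo.o....#.....##..#####.#.........wwwwww
201 wwwwwwwwwwwwwwwwwwwwwwwwwwwwwwwwwwwwwwwwwwwwwwwwwwwwwwwwwwwwwwwwwoooowwwwwwwwwwww...oooooooooo..ooooo.oo.ooooo.oooooo.oooo.ooo........#.#.##.##...........wwwwww
203 wwwwwwwwwwwwwwwwwwwwwwwwwwwwwwwwwwwwwwwwwwwwwwwwwwwwwwwwwwwwwwwwwooowwwwwwwwwwwww..ooooooooooo..oooo....ooooooooooo.oooooo..oooo#....#.####..#.#.........owwwwww
205 wwwwwwwwwwwwwwwwwwwwwwwwwwwwwwwwwwwwwwwwwwwwwwwwwwww
[... 2543 characters left out ...]
wwwwwwwwwwwwwwwwwwwwwwwwwwwwwwwwwwwwwwww
237 wwwwwwwwwwwwwwwwwwwwwwwwwwwwwwwwwwwwwwwoowwwwwo#wwwwwwwwwwwwwwwwww.owwwwwwowowwwwwwwwwwwwwwwwwwwwwwwwwwwwwwwwwwwwwwwwwwwwwwwwwwwwwwwwwwwwwwwwwwwwwwwwwwwwwwwwwww
239 wwwwwwwwwwwwwwwwwwwwwwwwwwwwooooooooowwwwwwwwwo#wwwwwwwwwwwwwwwwww..wwwwwwwwwooo....oooooooooooooooooooooooooooooooooooooooooooooooooooooooooooooooooowwwwwwwwww
241 wwwwwwwwwwwwwwwwwwwwwwwwww.#########owwowwwwww.#wwwwwwwwwwwwwwwwww..wwwwwwwwwo#########..ooo....o......ooooooo..o..oooo..o.##.#..##########.#.........wwwwwwwwww
243 wwwwwwwwwwwwwwwwwwwwwwww.##########.wwwwowwwww.#wwwwwwwwwwwwwwwwww..wwwwooowww..######.###........oo...oooo.ooo.o.ooooo..o###.#.#...#..#...##........owwwwwwwwww
```

No contact force, and the peg lies on the predicted image row 233, so the eye is threaded. I'll go on, lower so the eye's top meets the rod, and check the force.

Emit:
{"op": "apply_moves", "data": {
  "steps": [
    [0, 0.05, 0, 0, 0, 0],
    [0, 0.12, 0, 0, 0, 0],
    [0, 0.17, 0, 0, 0, 0],
    [0, 0.19, 0, 0, 0, 0],
    [0, 0.19, 0.015, 0, 0, 0],
    [0, 0.19, 0.03, 0, 0, 0],
    [0, 0.19, 0.038, 0, 0, 0],
    [0, 0.19, 0.038, 0, 0, 0]
  ]
}}

```text
t: 12.6
position: [620.1, 163.1, 202.9]
tool_rot: [0.764, 0.645, -0.0, -0.0]
ft_force: [0.5, -0.1, -0.7]
width: 0.085
```

Emit:
{"op": "apply_moves", "data": {
  "steps": [
    [0, 0, 0.008, 0, 0, 0],
    [0, 0, 0.008, 0, 0, 0],
    [0, 0, 0.008, 0, 0, 0]
  ]
}}

```text
t: 12.9
position: [620.6, 163.0, 201.8]
tool_rot: [0.765, 0.645, 0.0, 0.0]
ft_force: [-0.1, 0.6, 0.6]
width: 0.088
```

Emit:
{"op": "apply_moves", "data": {
  "steps": [
    [0, 0, 0, 0, 0, 0],
    [0, 0, 0, 0, 0, 0],
    [0, 0, 0, 0, 0, 0],
    [0, 0, 0, 0, 0, 0],
    [0, 0, 0, 0, 0, 0],
    [0, 0, 0, 0, 0, 0]
  ],
  "hand": 28
}}

```text
t: 13.5
position: [620.6, 163.0, 201.7]
tool_rot: [0.765, 0.645, -0.0, 0.0]
ft_force: [-0.6, -0.1, 0.3]
width: 0.328
```

Run:
```python
from h import *
mv([563.4+.9856*60,172.6-.1692*60,260],1.401)
S=grab('scene');W=grab('wrist');g=W['frame'].astype(int)
c=S['frame'][130:215,385:450].astype(int)
for v in range(0,85,3): print(130+v,''.join('w' if x>380 else 'o' if x>310 else '.' if x>190 else '#' for x in c[v].sum(1)))
for v in range(195,290,5): print(v,''.join('w' if x>380 else 'o' if x>250 else '.' if x>120 else '#' for x in g[v,270:380].sum(1)))
```

```text
[620.6 163.  201.7] [-0.001   0.0098 -0.2916] [ 0.  0. -0.] F [-0.6 -0.1  0.3] w 0.328 t 13.5
130 wwwwwwwwwwwwwwwwwwwwwwwwwwwwwwwww.###############################
133 wwwwwwwwwwwwwwwwwwwwwwwwwwwwwwwwo################################
136 wwwwwwwwwwwwwwwwwwwwwwwwwwwwwwww.################################
139 wwwwwwwwwwwwwwwwwwwwwwwwwwwwwwww.################################
142 wwwwwwwwwwwwwwwwwwwwwwwwwwwwwwwwww.##############################
145 wwwwwwwwwwwwwwwwwwwwwwwwwwwwwwwwwwwww.###########################
148 wwwwwwwwwwwwwwwwwwwwwwwwwwwwwwwwwwwww.######################..oww
151 wwwwwwwwwwwwwwwwwwwwwwwwwwwwwwwwwwwwo####################.wwwwwww
154 wwwwwwwwwwwwwwwwwwwwwwwwwwwwwwwwwwww.#####################.wwwwww
157 wwwwwwwwwwwwwwwwwwwwwwwwwwwwwwwwwwww.############.....####.ww....
160 wwwwwwwwwwwwwwwwwwwwwwwwwwwwwwwwwww.############..oooo##..ww.....
163 wwwwwwwwwwwwwwwwwwwwwwwwwwwwwwwwwwwwo.###########.oooo.#owww.....
166 wwwwwwwwwwwwwwwwwwwwwwwwwwwwwwwwwwww.############.oooo..wwwwwwwoo
169 wwwwwwwwwwwwwwwwwwwwwwwwwwwwwwwwwwwwo.#########...oooo....owwwwww
172 wwwwwwwwwwwwwwwwwwwwww
[... 2508 characters left out ...]
wwwwo##.##
260 ##.#####..ooooowwwwo.#.#########oooooooooooooooowwwwwwwwwwwwwwwwww....#.#...#.....#########..#owwwwwwooo..####
265 #########.######ooo.#...########oooooooooooooooowwwwwwwwwwwwwwwwww.##.....##......########....wwwo##########.#
270 ..############.#######..#######ooooooooooooooooowwwwwwwwwwwwwwwwww..#..###........########...#.#########...###
275 ##.####################.######wwwwoowwwwwwwwwwwowwwwwwwwwwwwwwwwww.#......#...#....##################.########
280 ###########.#################owwwwwwwwwwwwwwwwwwwwwwwwwwwwwwwwwwww.#................##########################
285 ############################.wwwwwwwwwwwwwwwwwwwwwwoowwwooooooooo.....o..oo.oo.......#########################
```

Released; the tab is still centred between the open pads. I'll rise and back off.

Emit:
{"op": "apply_moves", "data": {
  "steps": [
    [0, 0, -0.05, 0, 0, 0],
    [0, 0, -0.12, 0, 0, 0],
    [0, 0, -0.25, 0, 0, 0],
    [0, 0, -0.35, 0, 0, 0],
    [0, -0.1, -0.4, 0, 0, 0],
    [0, -0.3, -0.4, 0, 0, 0],
    [0, -0.3, -0.4, 0, 0, 0],
    [0, -0.3, -0.4, 0, 0, 0]
  ],
  "hand": 28
}}

```text
t: 14.4
position: [561.2, 173.4, 282.8]
tool_rot: [0.764, 0.645, 0.001, 0.0]
ft_force: [0.6, 0.0, -0.3]
width: 0.331
```

Run:
```python
from h import *
import pickle
mv([600,163,230],1.401)
o={n:grab(n) for n in('scene','top','wrist')};pickle.dump(o,open('o7.pkl','wb'))
d=o['wrist']
c=lambda g,x,y,w,h,W:cv2.resize(np.clip(g['frame'][y:y+h,x:x+w,::-1]*1.4,0,255).astype(np.uint8),(W,450),interpolation=cv2.INTER_CUBIC)
cv2.imwrite('pics/w7.png',np.hstack([c(d,270,50,330,300,495),c(o['scene'],360,120,100,150,300)]))
```

```text
[561.2 173.4 282.8] [-0.0184  0.1995  0.2641] [ 0.0005 -0.0001  0.0002] F [ 0.6  0.  -0.3] w 0.331 t 14.4
```

View pics/w7.png

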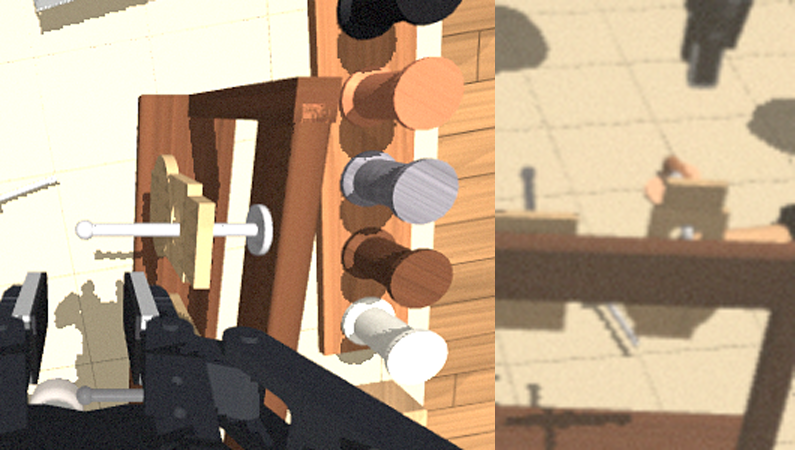

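The plate hangs threaded about halfway back on the peg (wrist crop: plate at (190,235), flange at (258,228)). That used my last picture, so I check by numbers from here. Next I close the fingers, tilt the tool 25° so the tips lead, and come down behind the plate, just above the rod.

Emit:
{"op": "apply_moves", "data": {
  "steps": [
    [-0.009, 0.05, 0, -0.04, 0, 0],
    [-0.009, 0.1, 0.05, -0.09, 0, 0],
    [-0.009, 0.16, 0.1, -0.139, 0, 0],
    [-0.009, 0.16, 0.15, -0.139, 0, 0],
    [-0.009, 0.16, 0.25, -0.139, 0, 0],
    [-0.009, 0.16, 0.35, -0.139, 0, 0],
    [-0.009, 0.16, 0.4, -0.139, 0, 0],
    [-0.009, 0.16, 0.4, -0.139, 0, 0]
  ],
  "hand": 0
}}

```text
t: 15.35
position: [592.4, 165.6, 200.0]
tool_rot: [0.747, 0.629, 0.138, 0.165]
ft_force: [0.1, -0.5, 0.5]
width: 0.002
```

Run:
```python
from h import *
s=bot.read_state();A=R.from_quat(s['tool_rot']);u=np.array([.9856,-.1692,0]);P=s['position']
base=np.array([666.2,153.5,215]);print(P.round(1),'u from bar',(P-base)@u,'z_tool',A.as_matrix()[:,2].round(3),'F',s['ft_force'].round(1),s['width'])
print('per mm along u in shares',A.inv().apply(u)/200)
print('tip lead corner',(P-A.as_matrix()[:,2]*30+8*A.as_matrix()[:,1]).round(1))
d=grab('wrist');g=d['frame'].astype(int)
for v in range(150,270,5): print(v,''.join('w' if x>380 else 'o' if x>250 else '.' if x>120 else '#' for x in g[v,270:450].sum(1)))
```

```text
[592.4 165.6 200. ] u from bar -74.81869333163544 z_tool [ 0.414 -0.072 -0.907] F [ 0.1 -0.5  0.5] 0.0016424974990796454
per mm along u in shares [1.26731358e-06 4.53622465e-03 2.10322713e-03]
tip lead corner [587.1 166.6 230.6]
150 wwwwwwwwwo.#..oooooooooooooooooooooo.oooooooooooooooo....#.#.........##..o.o..ooo.wwwwwwwwwwwwwwwwwwwwwwwwwwwwwwwwwwwwwwwwwwwwww......owwwwwwwo.##..#.........#.###..#.#......#....#
155 wwwwwwwwwo....ooooooooooooo.oooooooooooooooooooooooooo................#...oo..o.o.wwwwwwwwwwwwwwwwwwwwwwwwwwwwwwwwwwwwwwwwwwwwwww.....owwwwwww.#...#.......#...##.###......#........
160 wwwwwwwwww.#..ooooooooooooooooooooo.oooooooooooooooooooooooowwwwwwwoo.##..oo...o.owwwwwwwwwwwwwwwwwwwwwwwwwwwwwwwwwwwwwwwwwwwwwww......wwwwwwo#.####.......#.####.#..#....#.........
165 wwwwwwwwwwo...oooooooooooo.oooooooooooooooooooooooooooooooooooooowwwwwwwwwo......owwwwwwwwwwwwwwwwwwwwwwwwwwwwwwwwwwwwwwwwwwwwwww......owwwww............#.....#...............##..#
170 wwwwwwwwwwo##.oooooooooooooooooooooooooooooooooooooooooooooooooooooowwwwwwwwwwo..owwwwwwwwwwwwwwwwwwwwwwwwwwwwwwwwwwwwwwwwwwwww
[... 2868 characters left out ...]
#######owwwwwwwwwwo######owwwwwwwwwwo#####..######oooooooooooooooooooooooooooooooooooooooooooooooooooooooooooowwwwwwwwwwwww#...........#.#......#
255 ooooooooowowwwo.oooooooooo..#############.wwwwwwwwwww.######.wwwwwwwwwww.##.##.#.##.##.oooooooooooooooooooooooooooooooooooooooooooooooooooooooooowwwwwwwwwwww.##....................
260 oooooooooooooo..#..ooooooo.##########.###.ooowwwwwwwwo.......ooooooo..oo.#..####.###.##wwwwoooooooooooooooooooooooooooooooooooooooooooooooooooooowwwwwwwwwwww#..............#.......
265 oooooooooooooo....#.....#######..####..#.........##owo..####.o.#######.########.##..#######.wwwwwwoooooooooooooooooooooooooooooooooooooooooooooowwwwwwwwwwwwo..........#..#.#....#..
```

Emit:
{"op": "apply_moves", "data": {
  "steps": [
    [0, 0.036, 0.017, 0, 0, 0],
    [0, 0.073, 0.034, 0, 0, 0],
    [0, 0.109, 0.05, 0, 0, 0],
    [0, 0.136, 0.063, 0, 0, 0],
    [0, 0.163, 0.076, 0, 0, 0],
    [0, 0.186, 0.086, 0, 0, 0],
    [0, 0.209, 0.097, 0, 0, 0],
    [0, 0.227, 0.105, 0, 0, 0]
  ]
}}

```text
t: 16.2
position: [642.4, 157.4, 201.7]
tool_rot: [0.746, 0.629, 0.14, 0.166]
ft_force: [-0.1, 0.2, -0.7]
width: 0.002
```

```bash
cat > chk.py <<'E'
from h import *
s=bot.read_state();A=R.from_quat(s['tool_rot']);u=np.array([.9856,-.1692,0]);P=s['position']
base=np.array([666.2,153.5,215]);print(P.round(1),'u from bar',((P-base)@u).round(1),'F',s['ft_force'].round(1),'t',s['t'])
d=grab('wrist');g=d['frame'].astype(int)
# expected pixel of plate face points (lateral +12 => away from fingers) at tab top z256 for candidate plate mid distances
v=np.array([.1692,.9856,0])
for a in(8,20,30,40):print(a,'front top',[proj(d,base-(a+4)*u+l*v+[0,0,41]).round(0).tolist() for l in(22,12)],'back',proj(d,base-(a-4)*u+12*v+[0,0,41]).round(0))
print('flange top rim',proj(d,base-4*u+[0,0,15]).round(0),proj(d,base-4*u+15*v).round(0))
for y in range(170,262,4): print(y,''.join('w' if x>380 else 'o' if x>250 else '.' if x>120 else '#' for x in g[y,290:420].sum(1)))
E
python3 chk.py
```

```text
[642.4 157.4 201.7] u from bar -24.1 F [-0.1  0.2 -0.7] t 16.2
8 front top [[395.0, 219.0], [394.0, 238.0]] back [407. 235.]
20 front top [[374.0, 222.0], [373.0, 242.0]] back [387. 240.]
30 front top [[356.0, 226.0], [355.0, 246.0]] back [370. 243.]
40 front top [[336.0, 229.0], [336.0, 250.0]] back [351. 247.]
flange top rim [376. 239.] [363. 208.]
170 ooooooowwwwwwwwwwwoooo...o.owwwwwwwwwwwwwwwwwwwwwwwwwwwwwwwwwwo...........#..............#..#...............oooooooooooooooooooooo
174 ooooooooowwwwwwwwwwwwo.oo..owwwwwwwwwwwwwwwwwwwwwwwwwwwwwwwwww............#....#.#...............#....#....ooooooooooooooooooooooo
178 ooooooooooowwwwwwwwwwwwo.o.owwwwwwwwwwwwwwwwwwwwwwwwwwwwwwwwww.###.........#...#.#.........................ooooooooooooooooooooooo
182 oooooooooooowwwooooooowwwwwwwwowwwwwwwwwwwwwwwwwwwwwwwwwwwwwww..##......#.....................#............ooooooooooooooooooooooo
186 oooooooooooooowooooooooooooooooowwwwwwwwwwwwwwwwwwwwwwwwwwwwww..............#..........#..................oooooooooooooooooooooooo
190 ooooooooooooooooooooooooooooooooooooooooooowwwwwwwwwwwwwwwwwww...#..
[... 1657 characters left out ...]
oooooooooooooooooooo.....
242 wwwwwwwwwoowo.#########owwwwwwwwwo.##.##owwwwwwwwwo.###..#..#..oooooooooooooooowwwwwwwwwwwwww#.........ooooooooooooooooooooooo..ow
246 wwwooooooo.#.#.#.#####.wwwwwwwwwwo.#####owwwwwwwwww.#####.##..##ooooooooooooooowwwwwwwwwwwwwo#..#......oooooooooooooooooooooo.owww
250 ooooooooo#####.#######owwwwwwwwwwo######owwwwwwwwwwo.###.########oooooooooooooowwwwwwwwwwwww.#.........ooooooooooooooooooooo.wwwww
254 ooooo....##.##########wwwwwwwwwww.######.wwwwwwwwwww.#########.###ooooooooooooowwwwwwwwwwwww..........ooooooooooooooooooooo..owwww
258 oooo...###.#..#######owwwwwooowww.######.wwwwwwwwwwwo###..###..#.#.oooooooooooowwwwwwwwwwwww#.#.......ooooooooooooooooooooo.owwwww
```

The plate moves with the fingers: the tab edge columns 369–383 put its middle at about 22 mm from the bar. I'll continue.

Emit:
{"op": "apply_moves", "data": {
  "steps": [
    [0, 0.018, 0.008, 0, 0, 0],
    [0, 0.036, 0.017, 0, 0, 0],
    [0, 0.05, 0.023, 0, 0, 0],
    [0, 0.059, 0.027, 0, 0, 0],
    [0, 0.059, 0.027, 0, 0, 0]
  ]
}}

```text
t: 16.75
position: [655.0, 155.2, 201.9]
tool_rot: [0.746, 0.629, 0.14, 0.166]
ft_force: [-0.3, 0.1, 0.1]
width: 0.002
```

```bash
sed -i 's/range(170,262,4)/range(206,254,5)/' chk.py; python3 chk.py
```

```text
[655.  155.2 201.9] u from bar -11.3 F [-0.3  0.1  0.1] t 16.75
8 front top [[373.0, 222.0], [372.0, 242.0]] back [386. 240.]
20 front top [[350.0, 226.0], [350.0, 247.0]] back [364. 244.]
30 front top [[330.0, 230.0], [330.0, 251.0]] back [346. 248.]
40 front top [[308.0, 234.0], [308.0, 256.0]] back [326. 252.]
flange top rim [357. 243.] [345. 211.]
206 ooooooooooooooooooooooooooooooooooooooooooooooooooooooooowooooowoooowwoooo............ooooooooooooooooooooooo.oo...ooooooooooowwww
211 ooooooooooooooooooooooooowwooooooooooooooooooooooooooooooooooooooooowwwwwwwwwwwowwwwooooooooooooooooooooooooooo..................o
216 oooooooooooooooooooooowwoooooooowwwwooooooooooooooooooooooooooooooooooooooooooooowwwwwwwwwwwwwooooooooooooooooo...................
221 ooooooooooooooooooooowwwwooooooowwwwwwooooooooooooooooooooooooooooooooooooooooooowwwwwwwwwwwwwoooooooooooooooo....................
226 ooooooooooooooooooooowwwwwoooooowwwwwwwwooooooooooooooooooooooooooooooooooooooooowwwwwwwwwwwwwoooooooooooooooo..#.....###.........
231 oooooooooooooooooooooowwwwwwwwwwwwo....#wwwwwwwwwooooooooooooooooooooooooooooooowwwwwwwwwwwwwwoooooooooooooooo.#.#....##.#.....#.#
236 oowwwwwwwwwwwwwwwooooooowwwwwwwwwo.#####owwwwwwwwwoooooooooooooooooooooooooooo.owwwwwwwwwwwwwwooooooooooooooo..........##..##..#..
241 wwwwwwwwwwooo.#########owwwwwwwwwo.#####owwwwwwwwwo.##.###.#.ooooooooooooooooooowwwwwwwwwwwwwwooooooooooooooo..............owwo.##
246 wooooooooo.###.#.#####.wwwwwwwwwwo######owwwwwwwwww.########.###oooooooooooooooowwwwwwwwwwwwwooooooooooooooo.......oooooowwwwwwwww
251 oooooooo........######owwwwwwwwwwo.#####owwwwwwwwwww.............ooooooooooooooowwwwwwwwwwwwwooooooooooooooo.owwwwwwwwwwwwwwwwwwww
```

Emit:
{"op": "apply_moves", "data": {
  "steps": [
    [0, 0.0045, 0.002, 0, 0, 0],
    [0, 0.009, 0.004, 0, 0, 0],
    [0, 0.0125, 0.006, 0, 0, 0],
    [0, 0.0125, 0.006, 0, 0, 0]
  ]
}}

```text
t: 17.2
position: [657.6, 154.8, 201.8]
tool_rot: [0.746, 0.629, 0.14, 0.166]
ft_force: [0.2, 0.1, 0.4]
width: -0.006
```

```bash
python3 chk.py
```

```text
[657.6 154.8 201.8] u from bar -8.7 F [0.2 0.1 0.4] t 17.2
8 front top [[368.0, 223.0], [367.0, 244.0]] back [381. 241.]
20 front top [[345.0, 227.0], [344.0, 248.0]] back [360. 245.]
30 front top [[324.0, 231.0], [324.0, 252.0]] back [341. 249.]
40 front top [[302.0, 235.0], [303.0, 257.0]] back [320. 253.]
flange top rim [353. 243.] [341. 211.]
206 oooooooooooooooooooooooooooooooooooooooooooooooooooooooooooowowooowooowwoooo......ooooooooooooooooooooooooo..#.o.oooooooooooowwwww
211 ooooooooooooooooooooooooooooooooooooooooooooooooooooooooooooooooooooooowwwwooooooooooooooooooooooooooooooooo...................ooo
216 ooooooooooooooooooooooooowooooooooowwwoooooooooooooooooooooooooooooooooooooooowwwwwwwwwwwwwwwoooooooooooooo.......................
221 oooooooooooooooooooooooowwooooooooowwwwwoooooooooooooooooooooooooooooooooooooowwwwwwwwwwwwwwwoooooooooooooo.......................
226 oooooooooooooooooooooooowwwoooooooowwwwwwooooooooooooooooooooooooooooooooooooowwwwwwwwwwwwwwoooooooooooooo................###.....
231 ooooooooooooooooooooooooowwwwwwwww......wwwwwwwwwooooooooooooooooooooooooooo.owwwwwwwwwwwwwwooooooooooooo....#....#....#...#..###.
236 oooowwwwwwwwwwwwoooooooowwwwwwwwwo.#####owwwwwwwwwoooooooooooooooooooooooooooowwwwwwwwwwwwwwoooooooooooooo...........#######...#..
241 wwwwwwwwwwwww.#########owwwwwwwwwo.#####owwwwwwwwwo.#..#####.ooooooooooooooooowwwwwwwwwwwwwwooooooooooooo............o....owo.####
246 wwwooooooo.#.#.##.####.wwwwwwwwwwo######owwwwwwwwww.####.#.##.##oooooooooooooowwwwwwwwwwwwwwooooooooooooo..........ooooowwwwwwwww#
251 .....ooo.........#####owwwwwwwwwwo.#####owwwwwwwwwwo..............oooooooooooowwwwwwwwwwwwwwoooooooooooo..owwwwwwwwwwwwwwwwwwwwwww
```

Emit:
{"op": "apply_moves", "data": {
  "steps": [
    [0, 0.0045, 0.002, 0, 0, 0],
    [0, 0.009, 0.004, 0, 0, 0],
    [0, 0.009, 0.004, 0, 0, 0]
  ]
}}

```text
t: 17.55
position: [659.7, 154.5, 202.3]
tool_rot: [0.746, 0.629, 0.14, 0.166]
ft_force: [-2.8, 0.4, 1.6]
width: 0.0
```

```bash
python3 chk.py
```

```text
[659.7 154.5 202.3] u from bar -6.6 F [-2.8  0.4  1.6] t 17.55
8 front top [[363.0, 224.0], [363.0, 244.0]] back [377. 241.]
20 front top [[340.0, 228.0], [340.0, 249.0]] back [355. 246.]
30 front top [[319.0, 232.0], [319.0, 253.0]] back [336. 250.]
40 front top [[297.0, 235.0], [297.0, 258.0]] back [315. 254.]
flange top rim [349. 244.] [338. 212.]
206 wowwowwwwwwwwooowowowwwwwwwwwwwwwwwwwwwwwwwooooooowoooooooooooooooooowwwoooooooooooooooooooooooooooooooo......ooooooooooooowwwwwww
211 wooooowwwwwwwwooooooooooowwwwwwwwwwwwwwwwwooooooowwowoooooooooooooooowooowooowoooooooooooooooowooooooo.o.oo..................oooww
216 ooooooowwwwwwwowwwwwoooowwwwwwwwwwwwwwwwwwowooooooowooooooooowoooowwooooooowooooooowwwwwwwwwwwwwooooooo...........................
221 ooooooowwwwwwwwwwwwwooowwwwwwwwwwwwwwwwwwwwooooooowoooooooooooooooooooooooowooooooowwwwwwwwwwwwoooooo.o.........................#.
226 oooooooowwwwwwwwwwwwwooowwwwwwwwwwwwwwwwwwwooooowowooooooooooooooooowoowooooooooooowwwwwwwwwwwwoooooooo...###....#....##..........
231 wooooooowwwwwowwwwwwwwwowwwwwwwwwwo.....wwwwwwwwwwooooooooooooooooooooooowooooooooowwwwwwwwwwwwooooooo..#.#.....#.......####.#..#.
236 owwwwwwwwwwwwwoooooooooowwwwwwwwwo.#####owwwwwwwwwwoooooooooooooooooowoooowoooooooowwwwwwwwwwwwooooooo............###.##.....#....
241 wwwwwwwwwwooo.#########owwwwwwwwwo.#####owwwwwwwwwo.#.######.oowooooooowooooooooooowwwwwwwwwwwwoooo.oo....................wo.##...
246 wwwooooooo..##########.wwwwwwwwwwo######.wwwwwwwwww.#..#####..##ooooooooooooooowooowwwwwwwwwwww.ooooo..................wwwwwwww.#.
251 ooooooooo.....########owwwwwwwwwwo.#####owwwwwwwwwww.............owoooooowoooooowoowwwwwwwwwwww.oooo.....owwwwwwwwwwwwwwwwwwwwwwww
```

The force rises to 2.8 N at −6.6 mm, which matches the predicted flange contact at −6.5. I'll back off gently so the plate swings to vertical without a bounce, then retreat and look by numbers.

Emit:
{"op": "apply_moves", "data": {
  "steps": [
    [0, -0.002, -0.001, 0, 0, 0],
    [0, -0.0045, -0.002, 0, 0, 0],
    [0, -0.007, -0.003, 0, 0, 0],
    [0, -0.009, -0.004, 0, 0, 0],
    [0, -0.0115, -0.005, 0, 0, 0],
    [0, -0.0135, -0.006, 0, 0, 0],
    [0, -0.018, -0.008, 0, 0, 0],
    [0, -0.023, -0.011, 0, 0, 0]
  ]
}}

```text
t: 18.4
position: [654.4, 155.3, 202.0]
tool_rot: [0.746, 0.629, 0.14, 0.166]
ft_force: [0.7, 0.3, 0.0]
width: 0.001
```

Emit:
{"op": "apply_moves", "data": {
  "steps": [
    [0, -0.05, -0.021, 0, 0, 0],
    [0, -0.1, -0.05, 0, 0, 0],
    [0, -0.15, -0.1, 0, 0, 0],
    [0, -0.2, -0.2, 0, 0, 0],
    [0, -0.25, -0.35, 0, 0, 0],
    [0, -0.3, -0.5, 0, 0, 0],
    [0, -0.3, -0.5, 0, 0, 0],
    [0, -0.3, -0.5, 0, 0, 0]
  ]
}}

```text
t: 19.2
position: [559.0, 172.0, 268.0]
tool_rot: [0.746, 0.629, 0.14, 0.166]
ft_force: [0.1, -0.4, -0.4]
width: 0.0
```

```bash
sed -i 's/range(206,254,5)/range(195,260,4)/; s/290:420/400:560/' chk.py; python3 chk.py
```

```text
[559. 172. 268.] u from bar -108.8 F [ 0.1 -0.4 -0.4] t 19.2
8 front top [[426.0, 181.0], [425.0, 192.0]] back [432. 191.]
20 front top [[415.0, 182.0], [414.0, 194.0]] back [422. 193.]
30 front top [[405.0, 183.0], [404.0, 195.0]] back [412. 194.]
40 front top [[395.0, 184.0], [394.0, 197.0]] back [402. 195.]
flange top rim [410. 198.] [401. 179.]
195 oooooooooooooo.o.oooooowwwwwwww.oo..wwwwwwwwwwwwwoowoooooowwwwwwwwwwowowoooowwwowwwwooooooooooooooooooooooooooo.................#.#.....#...###....#.#..#.......
199 ooooooooooooooo.ooooooowwwwwwww...o.....##.....o...o.oooo.oowooooowwoowoowooooooooooooooooooooooooooooooooooooo...................#.#.#...#..##........##.......
203 ooooooooooooooooooooooowwwwwwwo.o............o....o..ooo.o..oooooooooooooooooooooooooooooooooooooooooowwwwwwwwo....................##......##....#..###...#...#.
207 ooooooooooooooooooooooowwwwwwwo.o.......oooo.oooo.....oooo...ooooooooooooooooooooooooooooooooooowwwwwwwwwwwwww...................##.#...........#..........#....
211 ooooooooooooooooooo.oowwwwwwww...o..##......oooooooo..oooo...oooooooooooooooooooooooo
[... 1355 characters left out ...]
....####......#..#....#...#..#....##.#..
247 #....####.#..#....ooooooo.oo...owwwwwwwwwwwwwwwwwwwwwwwwwwwwwwwwooooowwwwwwwwwwwwwwwwwwwwwwwwwwwwwoowwwwwwwo....................#..#...............##......#.###
251 ...#.......#......oooooooooo..oowwwwwwwwwwwwwwwwwwwwwwwwwwwwwwwwwwwwwwwwwwwwwwwwwwwwwwwwwooowwwwwwwwwwwwwww.....................#..#....#......#..........######
255 ....#....#.......oo.ooooooo...owooowwwwwwwwwwwwwwwwwwwwwwwwwwwwwwwwwwwwwwwwwwwowwooowwwwwwwwwwwwwwwwwwwwwwo.....................#...#......#.#.#.............###
259 ....#...##..#....oooooooo.o..wwwwwwowowwwwwwwwwwwwwwwwwwwwwwwwwwwwwwwwooowoowwwwwwwwwwwwwwwwwwwwwwwwwwwoooo..............#...........#..#.......#........#.#.###
```

The force is back to zero and the plate hangs upright, but this view puts its middle at about 10.5 ± 2.5 mm rather than 8. I'll look straight down into the gap between plate and flange.

```bash
python3 -c "
from h import *
mv([685.7,119.7,305],1.401)"
```

```text
[559.  171.8 266.9] [-0.1497  0.6865  0.11  ] [0.139 0.    0.   ] F [ 1.  -0.1 -0.3] w 0.001 t 19.25
```

Emit:
{"op": "apply_moves", "data": {
  "steps": [
    [0, 0.04, -0.08, 0.05, 0, 0],
    [0, 0.084, -0.18, 0.1, 0, 0],
    [-0.03, 0.2, -0.12, 0.139, 0, 0],
    [-0.07, 0.36, -0.05, 0.139, 0, 0],
    [-0.12, 0.54, 0.04, 0.139, 0, 0],
    [-0.15, 0.66, 0.1, 0.139, 0, 0],
    [-0.15, 0.6865, 0.11, 0.139, 0, 0],
    [-0.15, 0.6865, 0.11, 0.139, 0, 0]
  ]
}}

```text
t: 20.05
position: [687.6, 117.4, 300.0]
tool_rot: [0.765, 0.644, -0.002, -0.002]
ft_force: [-0.7, 0.1, -1.0]
width: -0.001
```

```bash
cat > chk2.py <<'E'
from h import *
mv([685.7,119.7,305],1.401)
d=grab('wrist');g=d['frame'].astype(int);u=np.array([.9856,-.1692,0]);v=np.array([.1692,.9856,0]);base=np.array([666.2,153.5,215])
P=lambda a,l,z:proj(d,base-a*u+l*v+[0,0,z-215]).round(1).tolist()
print('ball',P(105,0,215),'rod15',P(15,0,215),'flange rim front/back top',P(4,0,230),P(0,0,230),'flange side',P(4,15,215),'bar edge top',P(0,0,240),P(0,30,240))
print('tab top a=8 front/back',P(12,0,256),P(4,0,256),'ends',P(8,22,256),P(8,-22,256))
x0,y0=map(int,P(4,0,230))
for y in range(y0-45,y0+40,3): print(y,''.join('W' if x>560 else 'w' if x>380 else 'o' if x>250 else '.' if x>120 else '#' for x in g[y,x0-70:x0+40].sum(1)))
print('x0',x0-70)
E
python3 chk2.py
```

```text
[687.6 117.4 300. ] [ 0.0097 -0.0114 -0.0247] [-0.002   0.0004 -0.0009] F [-0.7  0.1 -1. ] w -0.001 t 20.05
ball [183.8, 163.0] rod15 [280.1, 162.6] flange rim front/back top [289.8, 164.9] [294.4, 164.9] flange side [291.4, 146.1] bar edge top [293.0, 166.6] [291.8, 129.6]
tab top a=8 front/back [275.1, 169.6] [285.4, 169.6] ends [279.0, 140.9] [281.5, 196.9]
119 WWWwwWWWWWWWWWWWWWWWWWWWWWWWWWWWWWWWWWWWWWWWWWWWWWWWWWWWWWWw..ooooo..........oooooooo.oooo........#####..###..
122 WWWWwWWWWWWWWWWWWWWWWWWWWWWWWWWWWWWWWWWWWWWWWWWWWWWWWWWWWWWwo..ooooo.oowwo..ooooooooo.o.o.........##..##.....#
125 WWWWWwWWWWWWWWWWWWWWWWWWWWWWWWWWWWWWWWWWWWWWWWWWWWWWWWWWWWWwo...ooooowwwww....oooooo.o............###...##.#.#
128 WWWWWWwWWWWWWWWWWWWWWWWWWWWWWWWWWWWWWWWWWWWWWWWWWWWWWWWWWWWWooooooo.wwwwwwo..o.o.oo.ooo.oo........###.#.####.#
131 WWWWWWwwWWWWWWWWWWWWWWWWWWWWWWWWWWWWWWWWWWWWWWWWWWWWWWWWWWWwwwwwwwww.........oooooo.o...o.........###...#..#.#
134 WWWWWWWwWWWWWWWWWWWWWWWWWWWWWWWWWWWWWWWWWWWWWWWWWWWWWWWWWWwwwwwwwwww.........ooo.oooooo...........###.#.....##
137 WWWWWWWWwwWWWWWWWWWWWWWWWWWWWWWWWWWWWWWWWWW
[... 1904 characters left out ...]
###
188 WWWWWWWWWWWWWWWWWWWWWwwWWWWWWWWWWWWWWWWWWWWWWWWWWWWWWWWwwwwwwwwwwo...............oo......o........###.##.#####
191 WWWWWWWWWWWWWWWWWWWWWWwWWWWWWWWWWWWWWWWWWWWWWWWWWWWWWWWWwwwwwwwwWw.ooo.........oo..o...ooo.........##..#######
194 WWWWWWWWWWWWWWWWWWWWWWwwWWWWWWWWWWWWWWWWWwwWWWWWWWWWWWWWWWWWWWwo.....oo........o.o..o.o..o.........##...######
197 WWWWWWWWWWWWWWWWWWWWWWWwWWWWWWWWWWWWWWWoooooooooooooooooooooooo.##..#...##.#.....o.o.o.............###..######
200 WWWWWWWWWWWWWWWWWWWWWWWWwWWWWWWWWWWWWWWwoooooooowwooooowwooooowo...o.................o..o..........##.#..####.
203 WWWWWWWWWWWWWWWWWWWWWWWWWwWWWWWWWWWWWWWWWWWWWWWWWWWWWWWWWWWWWWWw....o..............o...o...........##..#######
x0 219
```

From above, the flange rim sits at cols 290.5–295 (as predicted) and the tab at 273.3–283.8, against 275.1–285.4 when flush. The plate is upright with perhaps 1 mm of gap left. I'll push once more, slightly lower (below the flange's top edge) so it seats without tilting.

```bash
python3 -c "
from h import *
mv([621.8,161.1,299],1.401)"
```

```text
[686.5 118.5 301.8] [ 0.1547 -0.3551  0.0153] [-0.0014  0.0002 -0.0005] F [-0.2  0.2 -0.4] w 0.003 t 20.1
```

Emit:
{"op": "apply_moves", "data": {
  "steps": [
    [0.04, -0.1, 0, 0, 0, 0],
    [0.1, -0.25, 0, -0.04, 0, 0],
    [0.155, -0.355, 0, -0.09, 0, 0],
    [0.155, -0.355, 0.1, -0.139, 0, 0],
    [0.155, -0.355, 0.25, -0.139, 0, 0],
    [0.155, -0.355, 0.4, -0.139, 0, 0],
    [0.155, -0.355, 0.49, -0.139, 0, 0],
    [0.155, -0.355, 0.49, -0.139, 0, 0]
  ]
}}

```text
t: 20.9
position: [615.4, 162.8, 198.6]
tool_rot: [0.746, 0.631, 0.137, 0.164]
ft_force: [-2.5, -0.4, 0.6]
width: -0.002
```

```bash
sed -i 's/range(195,260,4)/range(195,196,4)/' chk.py; python3 chk.py|head -1; python3 -c "
from h import *
mv([0,0,0],1.401)"
```

```text
[615.4 162.8 198.6] u from bar -51.7 F [-2.5 -0.4  0.6] t 20.9
[617.3 162.8 203.2] [-1.3181 -3.0652 -0.2967] [0.1379 0.0002 0.0006] F [-0.4  0.3  1.9] w -0.002 t 20.95
```

Emit:
{"op": "apply_moves", "data": {
  "steps": [
    [0, -0.008, 0.018, 0, 0, 0],
    [0, 0.028, 0.035, 0, 0, 0],
    [0, 0.064, 0.052, 0, 0, 0],
    [0, 0.1, 0.068, 0, 0, 0],
    [0, 0.128, 0.081, 0, 0, 0],
    [0, 0.146, 0.09, 0, 0, 0],
    [0, 0.155, 0.094, 0, 0, 0],
    [0, 0.155, 0.094, 0, 0, 0]
  ]
}}

```text
t: 21.75
position: [656.9, 155.9, 203.3]
tool_rot: [0.746, 0.629, 0.139, 0.166]
ft_force: [0.1, 0.5, 0.0]
width: -0.005
```

```bash
python3 chk.py|head -1
```

```text
[656.9 155.9 203.3] u from bar -9.6 F [0.1 0.5 0. ] t 21.75
```

Emit:
{"op": "apply_moves", "data": {
  "steps": [
    [0, -0.009, 0.0195, 0, 0, 0],
    [0, -0.009, 0.0195, 0, 0, 0],
    [0, -0.0045, 0.0216, 0, 0, 0],
    [0, 0, 0.0237, 0, 0, 0],
    [0, 0.0045, 0.0258, 0, 0, 0],
    [0, 0.0045, 0.0258, 0, 0, 0]
  ]
}}

```text
t: 22.4
position: [659.6, 155.7, 199.6]
tool_rot: [0.746, 0.629, 0.14, 0.166]
ft_force: [-5.6, 0.7, 3.8]
width: 0.003
```

```bash
python3 chk.py|head -1
```

```text
[659.6 155.7 199.6] u from bar -6.9 F [-5.6  0.7  3.8] t 22.4
```

Firm seating: 5.6 N at −6.9 mm. I'll release very gently, 0.5 mm per row, then retreat and look down again.

Emit:
{"op": "apply_moves", "data": {
  "steps": [
    [0, -0.002, -0.001, 0, 0, 0],
    [0, -0.004, -0.002, 0, 0, 0],
    [0, -0.006, -0.003, 0, 0, 0],
    [0, -0.008, -0.004, 0, 0, 0],
    [0, -0.01, -0.005, 0, 0, 0],
    [0, -0.012, -0.006, 0, 0, 0],
    [0, -0.014, -0.007, 0, 0, 0],
    [0, -0.018, -0.009, 0, 0, 0]
  ]
}}

```text
t: 23.25
position: [655.7, 156.1, 199.2]
tool_rot: [0.746, 0.629, 0.14, 0.166]
ft_force: [0.3, -0.5, 0.6]
width: 0.002
```

Emit:
{"op": "apply_moves", "data": {
  "steps": [
    [0, -0.05, -0.024, 0, 0, 0],
    [0, -0.1, -0.05, 0, 0, 0],
    [0, -0.15, -0.1, 0, 0, 0],
    [0, -0.15, -0.25, 0, 0, 0],
    [0, -0.13, -0.4, 0, 0, 0],
    [0, -0.12, -0.52, 0, 0, 0],
    [0, -0.12, -0.52, 0, 0, 0]
  ]
}}

```text
t: 23.95
position: [591.8, 167.8, 288.4]
tool_rot: [0.746, 0.629, 0.142, 0.167]
ft_force: [1.1, 0.5, -0.4]
width: -0.003
```

```bash
python3 -c "
from h import *
mv([686.5,118.5,301.8],1.401)"
```

```text
[591.8 167.8 288.4] [-0.1628  0.4879  0.1568] [ 0.141  -0.0006 -0.    ] F [ 1.1  0.5 -0.4] w -0.003 t 23.95
```

Emit:
{"op": "apply_moves", "data": {
  "steps": [
    [0, 0.02, -0.04, 0.05, 0, 0],
    [-0.03, 0.1, 0, 0.1, 0, 0],
    [-0.07, 0.24, 0.04, 0.14, 0, 0],
    [-0.12, 0.38, 0.1, 0.14, 0, 0],
    [-0.16, 0.47, 0.15, 0.14, 0, 0],
    [-0.163, 0.488, 0.156, 0.14, 0, 0],
    [-0.163, 0.488, 0.156, 0.14, 0, 0],
    [-0.163, 0.488, 0.156, 0.14, 0, 0]
  ]
}}

```text
t: 24.75
position: [685.8, 117.5, 293.9]
tool_rot: [0.765, 0.644, -0.002, -0.002]
ft_force: [0.2, -0.3, 0.1]
width: 0.003
```

```bash
sed -i 's/y0+40,3/y0+40,8/' chk2.py; python3 chk2.py
```

```text
[685.8 117.5 293.9] [ 0.0106 -0.0028 -0.0552] [-0.0019  0.0002 -0.0003] F [ 0.2 -0.3  0.1] w 0.003 t 24.75
ball [182.3, 163.5] rod15 [280.9, 163.3] flange rim front/back top [291.0, 165.7] [295.7, 165.7] flange side [292.6, 146.4] bar edge top [294.3, 167.4] [293.2, 129.5]
tab top a=8 front/back [276.0, 170.6] [286.5, 170.6] ends [280.0, 141.1] [282.5, 198.6]
120 WwwWWWWWWWWWWWWWWWWWWWWWWWWWWWWWWWWWWWWWWWWWWWWWWWWWWWWWWWo..oooooo.....o...oo.oo.ooooo...........##..#.##.##.
128 WWWwwWWWWWWWWWWWWWWWWWWWWWWWWWWWWWWWWWWWWWWWWWWWWWWWWWWWWWwooooooooowwwwwo..ooooooo.oo.o.o........####.####.##
136 WWWWWWwWWWWWWWWWWWWWWWWWWWWWWWWWWWWWWWWWWWWWWwWWwwwwwwwwwwwwwwwoooo.........ooo.oooo.o.o..........###.########
144 WWWwwwwwwWWWWWWWWWWWWWWWWWWWWWWWWWWWWWWWWWWWWWWWWWWWwwwwwwwwwww...............o..ooooooo..........##...#######
152 oooooowwwwwwWWWWWWWWWWWWWWWWWWWWWWWWWWWWWWWWWWWWWWWWwwwwwwwwwwwo......ooWWo...oo.o.oo.o..oo.......###.#.######
160 wwwWwwwwwwwwwwwwwwwwwwwwwwwwwwwwwwwwwwwwwwwwwwwwwwwwwwwwwwwwwwWo......wWWWo..ooo.....oo..o........##...##.####
168 wwwwwwwwwwwwwwwwwwwwwwwwwwwwwwwwwwwwwwwwwwwwwwwwwwwwwwwwwwwwwwWw......oWWWo.....o.ooo.....o.......###.########
176 WWWWWWWWWWWWWWWwwWWWWWWWWWWWWWWWWWWWWWWWWWWWWWWWWWWWWWwwwwwwwwww........wwo.....o.o.o.oo..o.......############
184 WWWWWWWWWWWWWWWWWwwWWWWWWWWWWWWWWWWWWWWWWWWWWWWWWWWWWWwwwwwwwwwWo..............oooo....o..........#####.######
192 WWWWWWWWWWWWWWWWWWWwwWWWWWWWWWWWWWWWWWWWWWWWWWWWWWWWWWwwwwwwwwwww.ooo.........oo.......o..o........#...#######
200 WWWWWWWWWWWWWWWWWWWWWWwWWWWWWWWWWWWWWwooooooooooooooooooooooo......##......#....o...o..o..o........#########.#
x0 221
```

The relation is the same after a firm 5.6 N seating, and no bright rod shows between plate and flange, so the plate rests on the flange within about 1 mm. I'll retreat and compare the scene with the start.

Emit:
{"op": "apply_moves", "data": {
  "steps": [
    [0, -0.1, -0.1, 0, 0, 0],
    [0, -0.35, -0.15, 0, 0, 0],
    [0, -0.6, -0.2, 0, 0, 0],
    [0, -0.8, -0.2, 0, 0, 0],
    [0, -1, -0.2, 0, 0, 0],
    [0, -1, -0.2, 0, 0, 0],
    [0, -1, -0.2, 0, 0, 0],
    [0, -1, -0.2, 0, 0, 0]
  ]
}}

```text
t: 25.6
position: [488.8, 151.9, 337.6]
tool_rot: [0.764, 0.645, -0.0, -0.0]
ft_force: [-0.1, 0.3, 1.1]
width: 0.002
```

Emit:
{"op": "apply_moves", "data": {
  "steps": [
    [-0.3, 0, 0, 0, 0, 0],
    [-0.6, 0, 0, 0, 0, 0],
    [-0.9, 0, 0, 0, 0, 0],
    [-1, 0, 0, 0, 0, 0],
    [-1, 0, 0, 0, 0, 0],
    [-1, 0, 0, 0, 0, 0],
    [-1, 0, 0, 0, 0, 0]
  ]
}}

```text
t: 26.3
position: [455.3, -45.0, 337.0]
tool_rot: [0.764, 0.645, -0.001, -0.001]
ft_force: [0.2, 0.2, -0.3]
width: -0.002
```

Run:
```python
from h import *
import pickle
o=pickle.load(open('o0.pkl','rb'));s=bot.read_state();print(s['position'].round(0),s['ft_force'].round(1),s['t'])
for n in('scene','top'):
    d=grab(n);D=(np.abs(d['frame'].astype(int)-o[n]['frame']).sum(2)>90).astype(np.uint8)
    D=cv2.morphologyEx(D,cv2.MORPH_OPEN,np.ones((2,2),np.uint8))
    k,_,st,c=cv2.connectedComponentsWithStats(cv2.dilate(D,np.ones((3,3),np.uint8)))
    print(n,[st[i].tolist() for i in range(1,k) if st[i][4]>25])
    if n=='top':
        g=d['frame'].astype(int).sum(2)
        for y in range(146,206,3):print(y,''.join('w' if x>380 else 'o' if x>250 else '.' if x>120 else '#' for x in g[y,195:345]))
        u=np.array([.9856,-.1692,0]);v=np.array([.1692,.9856,0]);b=np.array([666.2,153.5,256])
        print([proj(d,b-8*u+l*v).round(1).tolist() for l in(22,-22)])
```

```text
[455. -45. 337.] [ 0.2  0.2 -0.3] 26.3
scene [[300, 0, 8, 17, 114], [325, 0, 43, 19, 391], [405, 0, 31, 12, 238], [398, 9, 7, 4, 28], [313, 12, 11, 6, 54], [366, 22, 5, 7, 33], [377, 25, 54, 69, 2427], [317, 27, 19, 7, 101], [276, 45, 10, 28, 154], [89, 47, 16, 5, 68], [367, 48, 5, 6, 28], [323, 67, 5, 13, 64], [339, 83, 31, 44, 867], [331, 86, 7, 5, 31], [308, 89, 11, 5, 46], [80, 90, 19, 18, 189], [273, 123, 14, 6, 72], [236, 125, 29, 54, 747], [325, 136, 57, 32, 1120], [32, 149, 211, 105, 6375], [248, 154, 73, 49, 1985], [417, 189, 26, 13, 242], [220, 202, 26, 18, 292], [227, 216, 40, 33, 843], [404, 221, 36, 25, 742], [181, 255, 9, 6, 49]]
top [[250, 96, 30, 19, 385], [311, 111, 6, 7, 30], [286, 115, 14, 9, 98], [122, 116, 518, 284, 52495], [163, 153, 6, 5, 29], [164, 160, 12, 38, 172], [120, 170, 4, 7, 28], [153, 172, 4, 12, 48], [117, 191, 10, 25, 123], [291, 191, 28, 12, 201], [142, 192, 4, 7, 28], [90, 194, 16, 9, 82], [168, 210, 8, 10, 51], [154, 216, 9, 4, 36], [128, 218, 6, 5, 26], [96, 221, 7, 4, 28], [109, 220, 7, 4, 28], [367, 347, 19, 53, 837], [275, 390, 15, 10, 94]]

[... 2432 characters left out ...]
.........................oooooooooooooooooooooo
194 wwwwwwwwwwwwwwwwwo.......................########....................................................................................ooooooooooooooooo
197 wwwwwwwwwwwwwwwwo........................########..............................................................................................ooooo..
200 wwwwwwwwwwwwwwwo.......................############...................................................................................................
203 wwwwwwwwwwwwwwo.......................##############.................................................................................................#
[[218.5, 151.3], [237.1, 154.7]]
```

The scene view against the start shows change only at the new plate (417,189 and 404,221), the arm with its shadow, and the emptied slot. The other hung patterns and bystanders show no change. Handing in.

```bash
python3 -c "
from plant import ticket
print(ticket.hand_in())"
```

```text
the job is handed in; nothing more can be done
None
```

The tall pattern now hangs by its eye on the empty peg, pushed back to the flange. I handed the job in at about 26 s, with the arm clear and about 0 N on the wrist.

**First grasp missed:** the visible fingertips sit about 30 mm behind the reported TCP, so the fingers closed above the tab. I went about 35 mm lower and the second grasp held. The eye then threaded onto the peg without contact force.

**Seating:** I pushed twice. The first push met the flange at 2.8 N, and the second, made slightly lower, at 5.6 N.

**Last checks:**
- **Position on the peg:** the view from above shows the plate upright. The tab reads 1–2 mm ahead of its flush position, unchanged by the second, firmer push, and no rod shows between plate and flange. I take that as calibration error, but a gap of about 1 mm can't be ruled out.
- **Other patterns and bystanders:** the scene camera showed no change at the hung patterns or at the things on the table that the arm's shadow left clear. The shadow covered the plain pattern in the last comparison; it was undisturbed when seen just after the lift.
- **Failed check:** the final top-camera picture was blocked by the arm, so it told me nothing.

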